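Hang the bench pail on its keeper hook

ROBOT

A 6-joint arm with a two-finger parallel gripper is mounted at the origin on a cart in front of the work surface, level with it; the furniture and walls round the work are solid. World frame = base frame: x ahead of the robot, y to its left, z up, the work surface at z = 0. Lengths are in m, angles in rad, forces in N, time in s.
With the tool pointing down it reaches from about 0.35 to 0.85 m from the base axis. Payload 8.1 kg.
Tool frame: the origin (TCP) lies at the centre of the arm's flange, where the gripper is bolted on; the fingertips stand 186 mm ahead of it and the grasp point (between the pads) lies 167 mm ahead of it; z points along the fingers, y is the line along which they close (so a half turn about z gives the same grasp; the last joint's range is limited). The gripper opens to 93 mm and grips with 3 to 60 N. Pads are 15 mm wide; open, the fingers measure 128 mm over their backs; the gripper's body (75 mm by 188 mm) begins 65 mm behind the grasp point.
Start: joints at [-1.259, 0.13, 1.488, -0, 1.523, -0.085], TCP at [0.232, -0.553, 0.405] pointing down, gripper open.
Joint ranges: [-2.96, 2.96], [-0.89, 2.26], [0.02, 2.5], [-1.34, 4.48], [0, 2.73], [-2.66, 2.66]. Speed limits (rad/s): [2.39, 2.39, 2.79, 3.14, 3.14, 3.14].

INTERFACE

Orientations are given as a rotation vector (axis times angle).
In Python, from plant import read_state, read_camera, camera_params, robot gives the robot as it stands.
- The arm moves only by the tool carry_out, never from a script. Its argument "targets" is a list of rows, each an object of numbers: "hand": the opening in per cent of the stroke, from 0 (shut) to 100 (fully open); "x", "y", "z": the shift along the tool's x, y, z in m; "ax", "ay", "az": the turn, a rotation vector about the tool's x, y, z in rad. In form: [{"hand": .., "x": .., "y": .., "z": .., "ax": .., "ay": .., "az": ..}, ...]. A call has 1 to 8 rows; each row is the pose to reach, as a shift and turn from the pose commanded when the call began, along the tool's axes at that moment; what a row does not reach only later rows make up. A row lasts 1/8 s, in which the tool goes at most 62.5 mm and 10.7 degrees, less where a joint would pass 70% of its speed; a pose out of reach is approached as far as the arm can. A call with a gripper value outside its range is refused whole. The fingers move at their own pace and stop on an object; "newtons" is the grip in N (left out, the last holds). Time passes only in rows, so rows that repeat a pose let the fingers close. It gives the time, the measured TCP pose, the force, the opening and the grip force at its end, in the units of the state.
- read_state(): the state, without advancing time (a new reading comes with each control period).
- read_camera(name): name is "scene" or "side" or "wrist"; returns (picture, depth): 420x560x3 uint8, blue, green, red; 420x560 float32, m along the optical axis (not along the pixel's ray), 0 where there is no reading.
- camera_params(name): a dict with "fx", "fy", "cx", "cy" (pixels), "position" and "rotation" of the camera in the world. Camera axes: x right, y up, looking along -z (the intrinsics and any distortion apply to the point x, -y, -z); pixel columns grow to the right and rows downward; lengths in m; the calibration is good to about 2 mm. The wrist camera is an equidistant fisheye: a pixel r from the principal point sees the ray r / f radians off the axis. A picture is of the moment at which its call begins: read the wrist's pose just before it. camera_params takes no time and is no camera call; for the wrist camera it gives the pose at the moment of the call.
- robot.close_job(): hands the job in; it is judged then, once.
The state is a dict: "t": time; "q": joint angles; "dq": joint speeds; "joint_torque": joint torques, N m; "tool_pos": TCP position; "orientation": TCP orientation; "force": force on the tool from outside, world axes, zero at the start; "wrist_torque": the same for the moment, N m; "opening": finger opening in m; "gripper_force": force on a finger pad.
Only numpy, scipy, OpenCV 4.12 (cv2) and the standard library are available. Lean on these libraries where they do the work, as an engineer would, in place of code of your own. Each camera call takes 0.05 s, during which the arm holds its last target. There are 200 camera calls.

TASK

Hang the small metal pail on the double hook of the bench stand. First flick the stand's keeper lever all the way up and back to open the hooks, then swing the pail's bail upright while the pail stands on the bench and let it stand there by itself; hang the pail by its bail over both hooks, let go, and finally push the keeper lever fully down to lock it. Keep the pail upright throughout and leave the other things on the bench where they are.

Things in the scene. Friction and masses are not known exactly. Their poses are not given: they have to be found in the camera images.
- pail: Open round bare-metal pail, the only one: 85 mm high, 110 mm across at the rim (about 130 mm over the two pivot ears), 92 mm at the foot, 0.35 kg, loose. Origin at the centre of its underside, z up. The bail's pivot axis is parallel to the pail's y axis, 73 mm above the origin. The flat-lying bail sticks out to the pail's -x side, the side away from the robot.
- bail (a joint): Angle (rad) of the pail's bail, a U of dark 8 mm wire: 0 = lying flat, level, towards the pail's -x; 1.57 = upright; it can swing to 3.1. Starts at 0 to 0.15. Stiff enough in its ears to stay where it is left (0.03 N m); about 0.5 N at the bar moves it.
- bail_grip (a point): Middle of the bail's straight bar, on its axis, 80 mm from the pivot axis (153 mm up with the bail upright on a standing pail; 73 mm up and 25 mm outside the rim when flat). The bar is parallel to the pail's y: a pale wooden sleeve 44 mm long, 14 mm thick, then bare 8 mm wire to 52 mm either side, then the legs, 63 mm either side. Axes turn with the bail.
- hook_stand: Fixed grey stand with two parallel upturned steel hooks that point to the stand's -x (roughly to the robot's left, towards the pail). Origin on the bench, straight below the hook seat; z up. Upright column 44 mm wide, its front face 66 mm behind (+x of) the seat, top 231 mm high; a 100 mm wide crosspiece carries the hooks. Base plate from 35 to 135 mm behind the seat.
- hook_seat (a point): Where the bar axis rests when hung: midway between the hooks, 193.5 mm up, axes as the stand's. Hooks: 9 mm rods 38 mm either side (y), 67 mm clear between for fingers; upturned tips end 20 mm in front (-x), tops 214 mm up; behind the seat the rods rise 10 mm. The bar (along stand y) comes from the front above the tips, the pail's rim passing below the rods, then is lowered.
- keeper (a joint): Angle (rad) of the keeper lever: 0 = down, level, lying forward over the gap between the hooks (locked); grows as it swings up and back; stops at 1.85, leaning back. Starts at 0 to 0.12. Friction (0.1 N m, about 1 to 1.5 N at its cross bar) keeps it where it is left.
- keeper_bar (a point): Centre of the black cross bar at the free end of the keeper lever: a cylinder 44 mm long, 18 mm thick, along the stand's y, 110 mm from the lever's pivot; when down it stands 37 mm in front of the hook seat, 218 mm above the bench. The lever itself is an 18 x 6 mm flat bar.
- keeper_pivot (a point): The lever's pivot on the column, 73 mm behind the seat and 218 mm above the bench; the pivot axis is the stand's y.
- stapler: Red and black stapler, 149 mm, lying on the bench behind the work; bystander. Origin at its underside centre.
- tape_roll: Brown roll of packing tape, 110 mm across, 48 mm high; bystander. Origin at its underside centre.
- label_roll: Grey-white roll of labels, 70 mm across, 60 mm high; bystander. Origin at its underside centre.
- marker: Marker pen with black cap, 137 mm, lying between the pail and the stand, farther back; bystander. Origin at its underside centre.
- note_pad: Small yellow note pad, 76 mm square, 13 mm high; bystander. Origin at its underside centre.
- tape_measure: Yellow tape measure standing on edge, 68 mm long, 62 mm high; bystander. Origin at its underside centre.

How it is judged:
On the way, in this order (a step that is already met when the one before it is completed fails the run):
1. the keeper lever is flicked up and back (over 1.6 rad) while the bail still lies down (value of joint keeper above 1.6 rad and value of joint bail below 0.6 rad), for 0.1 s.
2. the bail stands upright (within 0.35 rad) by itself, untouched, the pail standing on the bench (value of joint bail between 1.22 and 1.92 rad and height (world z) of pail below 0.008 m and contact force between pail and the arm below 0.2 N and contact force between pail and the fingers below 0.2 N), for 0.2 s.
3. the pail hangs by its bail on both hooks, released, with the keeper lever still up (over 1.0 rad) (x of bail_grip in the frame of hook_seat between -0.018 and 0.05 m and y of bail_grip in the frame of hook_seat between -0.02 and 0.02 m and z of bail_grip in the frame of hook_seat between -0.008 and 0.02 m and contact force between pail and the fingers below 0.2 N and contact force between pail and hook_stand above 1 N and value of joint keeper above 1 rad), for 0.2 s.
At the end, for the whole second after the job is handed in: The keeper lever is down (below 0.15 rad); the pail hangs clear of the bench (over 20 mm), upright within 0.35 rad and at rest (under 0.05 m/s), the middle of its bail's bar within 20 mm sideways of the hook seat, between 18 mm in front and 50 mm behind it, 8 mm below to 20 mm above it (value of joint keeper below 0.15 rad and x of bail_grip in the frame of hook_seat between -0.018 and 0.05 m and y of bail_grip in the frame of hook_seat between -0.02 and 0.02 m and z of bail_grip in the frame of hook_seat between -0.008 and 0.02 m and height (world z) of pail above 0.02 m and angle between pail's own z axis and vertical below 0.35 rad and linear speed of pail below 0.05 m/s); the robot touches nothing.
It fails at once if the pail tips by more than 0.6 rad (angle between pail's own z axis and vertical above 0.6 rad).
It fails at once if a bystander is moved by more than 30 mm (distance of any of stapler, tape_roll, label_roll, marker, note_pad, tape_measure from where it was at the start of the episode above 0.03 m).
It also fails if it takes over 72 s, if anything falls off the work surface, if the arm or the gripper's body presses on something with over 40 N, if the wrist force passes 120 N, or if a joint passes its speed limit or range.

## Working session

There is one attempt and no reset: what is moved stays moved. The work goes in short steps, Python scripts to look and compute and a tool call to move; the robot and the scene stay as the last step left them, time stands still between calls to the robot, and variables do not carry over. Pictures are saved under pics/ and viewed, at most 10 in all, crops included, and the job is handed in when it is done.

Besides the shell and the picture viewer there is one more tool, called after ">>>" by a JSON object that holds its "name" and its "arguments". carry_out: Moves the arm, as the interface text tells. Its arguments: {"type":"object","properties":{"targets":{"type":"array","items":{"type":"object","properties":{"hand":{"type":"number"},"x":{"type":"number"},"y":{"type":"number"},"z":{"type":"number"},"ax":{"type":"number"},"ay":{"type":"number"},"az":{"type":"number"}}}},"newtons":{"type":"number"}},"required":["targets"]}

```bash
ls; mkdir -p pics; cat > h.py <<'E'
import numpy as np, cv2
from scipy.spatial.transform import Rotation as R
from plant import read_state, read_camera, camera_params, robot
def cloud(name):
    p=camera_params(name); img,d=read_camera(name)
    v,u=np.mgrid[:420,:560]
    X=(u-p['cx'])/p['fx']*d; Y=-(v-p['cy'])/p['fy']*d
    c=np.stack([X,Y,-d],-1)
    W=c@np.array(p['rotation']).T+np.array(p['position']); W[d==0]=np.nan
    return img,d,W
E
python3 - <<'E'
from h import *
print(read_state())
a,b=[],[]
for n in('scene','side'):
    img,d,W=cloud(n); p=camera_params(n); print(n,p)
    cv2.imwrite(f'pics/{n}0.png',img); np.save(f'{n}0.npy',W)
E
```

```text
pics
{'t': 0.0, 'q': array([-1.25940508e+00,  1.31126138e-01,  1.48926649e+00, -1.11335019e-06,
        1.52299913e+00, -8.54079682e-02]), 'dq': array([ 4.58407317e-05, -6.45067626e-04, -5.57129985e-04, -8.76011360e-04,
       -8.14628797e-04, -3.16168976e-03]), 'joint_torque': array([-2.87553041e-03, -5.59850764e+01, -4.91752660e+01,  7.65892491e-02,
        3.55490029e-02, -1.11870747e-04]), 'tool_pos': array([ 0.23182646, -0.55315594,  0.40371509]), 'orientation': array([-3.07821241e+00, -6.18857520e-01,  3.20192285e-04]), 'force': array([0.25913457, 0.8133927 , 0.54685297]), 'wrist_torque': array([-0.01773481,  0.02307776,  0.01233237]), 'gripper_force': 0.0, 'opening': 0.09280280689452662}Traceback (most recent call last):
  File "<stdin>", line 5, in <module>
  File "h.py", line 9, in cloud
    W=c@np.array(p['rotation']).T+np.array(p['position']); W[d==0]=np.nan
      ~~~~~~~~~~~~~~~~~~~~~~~~~~~^~~~~~~~~~~~~~~~~~~~~~~~
ValueError: operands could not be broadcast together with shapes (420,560) (3,)
```

```bash
python3 - <<'E'
from h import *
for n in('scene','side','wrist'): print(n,camera_params(n))
E
sed -i "s/c@np.array(p\['rotation'\]).T/c@R.from_rotvec(p['rotation']).as_matrix().T/" h.py
python3 - <<'E'
from h import *
for n in('scene','side'):
    img,d,W=cloud(n)
    cv2.imwrite(f'pics/{n}0.png',img); np.save(f'{n}0.npy',W)
    print(np.nanpercentile(W.reshape(-1,3),[1,50,99],axis=0))
E
```

```text
scene {'fx': 513.6907621381848, 'fy': 513.6907621381848, 'cx': 268.62579141135006, 'cy': 216.38441165838796, 'position': array([-0.07845961,  0.58947303,  1.1312227 ]), 'rotation': array([ 0.35388803, -0.99148622, -2.30946779])}
side {'fx': 400.07637685607295, 'fy': 400.07637685607295, 'cx': 276.2711411602883, 'cy': 210.26670392309154, 'position': array([ 0.14871048, -1.16870957,  0.76952267]), 'rotation': array([ 1.035726  , -0.23575305, -0.37713723])}
wrist {'fx': 325.19226210127806, 'fy': 325.19226210127806, 'cx': 282.1870067434954, 'cy': 213.66725245519083, 'position': array([ 0.2940616 , -0.52829535,  0.38298213]), 'rotation': array([-0.21828648,  0.14607933, -1.16798424])}
[[-2.18053283e-01 -3.47700794e+00 -8.56183823e-01]
 [ 6.01413130e-01 -1.65281950e-01  1.11737126e-03]
 [ 3.66555528e+00  3.99859155e-01  7.42819698e-01]]
[[-0.49027823 -0.64851325 -0.85498061]
 [ 0.65638808 -0.16002773  0.01926193]
 [ 3.33075034  2.84540302  0.70869302]]
```

View pics/scene0.png

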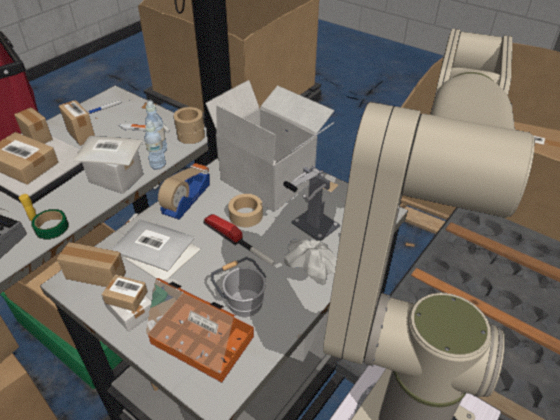

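View pics/side0.png

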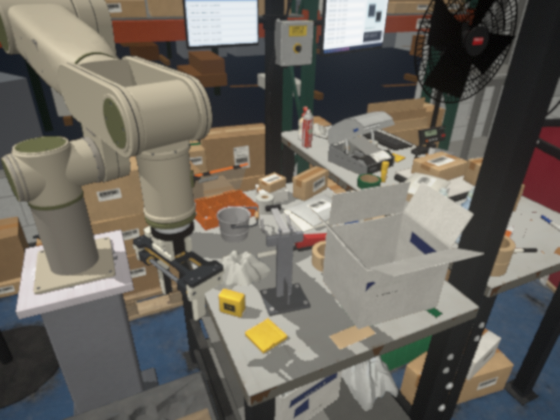

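```bash
python3 - <<'E'
from h import *
W=np.load('scene0.npy');S=np.load('side0.npy')
f=lambda W,u,v:np.round(np.nanmedian(W[v-1:v+2,u-1:u+2].reshape(-1,3),0),4)
for u,v in[(243,305),(243,320),(231,266),(243,290),(315,210),(290,186),(320,235),(300,250),(305,175),(315,185)]: print('scene',u,v,f(W,u,v))
for u,v in[(235,230),(287,270),(285,240),(275,215),(270,230),(268,212),(290,300),(240,265),(232,302)]: print('side',u,v,f(S,u,v))
for n,(x0,x1,y0,y1) in dict(scene=(190,350,160,320),side=(200,330,180,330)).items():
    im=cv2.imread(f'pics/{n}0.png')[y0:y1,x0:x1]
    cv2.imwrite(f'pics/{n}c.png',cv2.resize(im,None,fx=4 if n=='side' else 3.7,fy=4 if n=='side' else 3.7,interpolation=cv2.INTER_CUBIC))
E
```

```text
scene 243 305 [0.4764 0.0031 0.0604]
scene 243 320 [0.4773 0.0067 0.0005]
scene 231 266 [ 0.5768 -0.0669  0.079 ]
scene 243 290 [ 0.5393 -0.0673  0.0052]
scene 315 210 [ 0.5192 -0.3856  0.0837]
scene 290 186 [ 0.539  -0.2804  0.2391]
scene 320 235 [ 0.4836 -0.367   0.0136]
scene 300 250 [ 0.4687 -0.2371  0.0697]
scene 305 175 [ 0.5426 -0.3593  0.2247]
scene 315 185 [ 0.528  -0.387   0.1755]
side 235 230 [ 0.4964 -0.0889  0.0532]
side 287 270 [ 0.5367 -0.4025  0.0987]
side 285 240 [ 0.5284 -0.402   0.1979]
side 275 215 [ 0.5354 -0.3238  0.2277]
side 270 230 [ 6.379e-01 -5.630e-02 -6.000e-04]
side 268 212 [0.6707 0.0455 0.0117]
side 290 300 [ 0.5386 -0.4266  0.0102]
side 240 265 [ 0.4399 -0.2979  0.0705]
side 232 302 [ 0.3759 -0.4113  0.0509]
```

View pics/scenec.png

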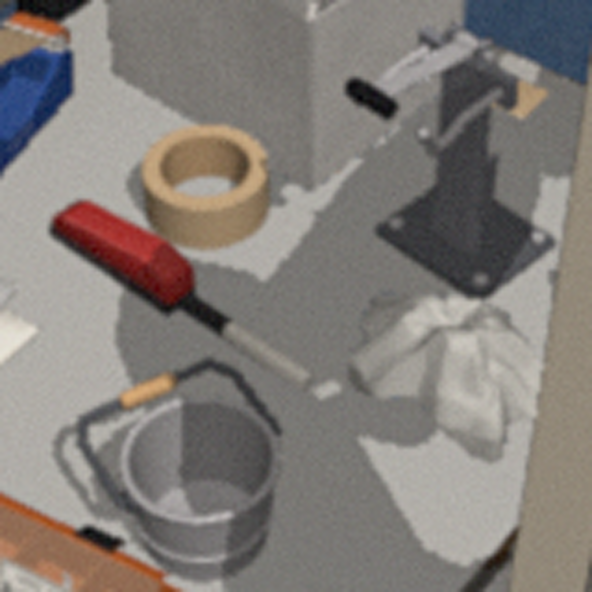

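View pics/sidec.png

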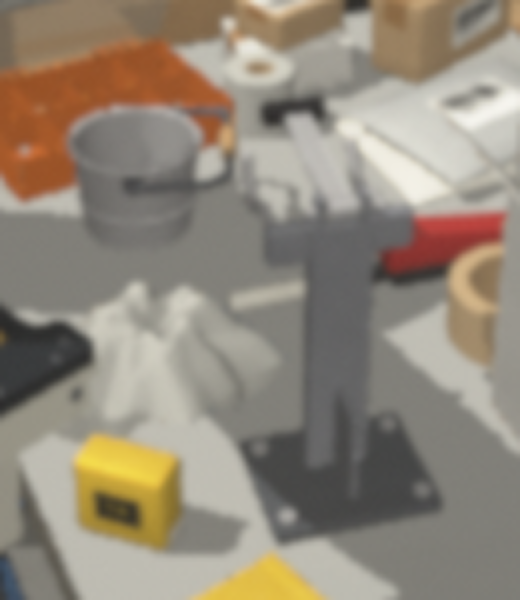

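```bash
python3 - <<'E'
from h import *
from scipy.optimize import least_squares
P=[];C=[]
for n in('scene','side'):
    W=np.load(n+'0.npy').reshape(-1,3);I=cv2.imread(f'pics/{n}0.png').reshape(-1,3)
    P.append(W);C.append(I)
box=lambda W,a,b:np.all((W>a)&(W<b),1)
for n,W,I in zip(('scene','side'),P,C):
    # pail walls outer
    m=box(W,[.42,-.17,.079],[.58,.05,.092])&(np.ptp(I.astype(int),axis=1)<25)
    Q=W[m]
    r=least_squares(lambda p:np.hypot(Q[:,0]-p[0],Q[:,1]-p[1])-.054,[.51,-.06],loss='soft_l1',f_scale=.002)
    print(n,'pail',len(Q),r.x,np.ptp(Q,axis=0),np.median(abs(r.fun)))
    # sleeve: wood colour
    b,g,rr=I.T.astype(int)
    m=box(W,[.5,-.15,.06],[.66,.02,.11])&(rr-b>50)
    print(' sleeve',m.sum(),W[m].mean(0) if m.any() else 0)
    if m.sum()>3:
        q=W[m];u,s,v=np.linalg.svd(q-q.mean(0));print(v[0],np.ptp(q@v[0]))
    # base plate
    m=box(W,[.4,-.55,.006],[.68,-.28,.02])&(I.max(1)<90)
    q=W[m]; 
    if len(q)>20: print(' base',len(q),cv2.minAreaRect(q[:,:2].astype(np.float32)*1000),np.median(q[:,2]))
    # keeper bar black
    m=box(W,[.45,-.42,.2],[.62,-.2,.28])&(I.max(1)<60)
    q=W[m]; print(' kbar',len(q),q.mean(0),np.linalg.svd(q-q.mean(0))[2][0],np.ptp(q@np.linalg.svd(q-q.mean(0))[2][0]))
    m=box(W,[.4,-.55,.215],[.65,-.3,.3])
    q=W[m];print(' top',len(q),q.mean(0),q.min(0),q.max(0))
    m=box(W,[.4,-.5,.05],[.65,-.3,.16])&(I.max(1)<140);q=W[m];print(' col',cv2.minAreaRect(q[:,:2].astype(np.float32)*1000))
E
```

```text
scene pail 403 [ 0.5072307  -0.03712304] [0.12865494 0.14262075 0.01227286] 0.0023677729958864746
 sleeve 67 [ 0.57972274 -0.06445906  0.08207032]
[ 0.3637804   0.93139352 -0.01303561] 0.03986127317475702
 base 570 ((525.8816528320312, -404.3638916015625), (102.38134765625, 122.9814224243164), 81.64945983886719) 0.010911499588962426
 kbar 69 [ 0.53954731 -0.28238288  0.23598745] [0.47241782 0.83492776 0.28234206] 0.12082374360570186
 top 275 [ 0.54880165 -0.37930968  0.23408813] [ 0.49225448 -0.54882738  0.21507671] [ 0.64583634 -0.30031226  0.27665886]
 col ((490.1828918457031, -355.056884765625), (52.648948669433594, 170.31045532226562), 38.03611373901367)
side pail 166 [ 0.5093976  -0.04269886] [0.12241496 0.13708116 0.00820905] 0.0019658159397067283
 sleeve 23 [ 0.58373421 -0.06506836  0.08204318]
[-0.36884898 -0.92670562  0.07188269] 0.0475418047160881
 base 708 ((527.9437866210938, -410.6179504394531), (98.05133819580078, 116.23480224609375), 80.99352264404297) 0.009928971906540074
 kbar 10 [ 0.534211   -0.29240702  0.23476579] [-0.98913081  0.14639329 -0.01375659] 0.034082316178678185
 top 349 [ 0.55829522 -0.40101004  0.23440843] [ 0.50782862 -0.5490425   0.21540033] [ 0.64863325 -0.30009441  0.27205055]
 col ((522.8732299804688, -416.72442626953125), (46.97711944580078, 44.461544036865234), 70.0682373046875)
```

```bash
cat >> h.py <<'E'
G=.167
def tool(az,t=0):
    """tool x (bar) horizontal at az+90deg; z down, tilted by t deg away from azimuth az (t>0: z points to -az side... z=-Z*cos t - r*sin t)"""
    a,t=np.deg2rad([az,t]); r=np.array([np.cos(a),np.sin(a),0]); Z=np.array([0,0,1.])
    z=-Z*np.cos(t)-r*np.sin(t); y=r*np.cos(t)-Z*np.sin(t); x=np.cross(y,z)
    return np.stack([x,y,z],1)
def rows(targets,s=None):
    """targets: (grasp point, R) -> shifts in tool axes"""
    s=s or read_state(); R0=R.from_rotvec(s['orientation']); p0=s['tool_pos']
    for g,M in targets:
        p=np.array(g)-G*M[:,2]
        print(dict(zip(('x','y','z','ax','ay','az'),np.round(np.r_[R0.inv().apply(p-p0),(R0.inv()*R.from_matrix(M)).as_rotvec()],4))))
E
python3 - <<'E'
from h import *
rows([([.545,-.287,.34],tool(-8.7))])
W=np.concatenate([np.load(n+'0.npy').reshape(-1,3) for n in('scene','side')])
# max height grid
for x in np.arange(.35,.85,.05):
    print(round(x,2),[int(1000*np.nanmax(np.r_[0,W[(abs(W[:,0]-x-.025)<.025)&(abs(W[:,1]-y-.025)<.025)&(W[:,2]<.6)][:,2]])) for y in np.arange(-.5,.15,.05)])
E
```

```text
{'x': np.float64(0.3917), 'y': np.float64(-0.1247), 'z': np.float64(-0.1029), 'ax': np.float64(-0.0013), 'ay': np.float64(-0.0008), 'az': np.float64(-1.0222)}
0.35 [14, 63, 64, 35, 81, 69, 7, 7, 5, 6, 7, 5, 6]
0.4 [15, 65, 61, 68, 86, 86, 7, 6, 6, 6, 49, 183, 189]
0.45 [15, 18, 215, 205, 211, 77, 27, 79, 90, 92, 91, 182, 190]
0.5 [12, 231, 233, 236, 242, 44, 20, 83, 89, 89, 89, 0, 189]
0.55 [275, 276, 220, 213, 241, 19, 22, 85, 89, 92, 83, 49, 193]
0.6 [270, 271, 275, 6, 7, 18, 21, 9, 6, 83, 36, 61, 188]
0.65 [211, 215, 297, 53, 56, 50, 52, 6, 8, 6, 60, 65, 87]
0.7 [0, 0, 298, 59, 54, 52, 51, 11, 18, 33, 33, 62, 97]
0.75 [0, 0, 298, 54, 53, 43, 41, 33, 42, 44, 41, 8, 96]
0.8 [0, 294, 295, 7, 9, 27, 29, 31, 46, 48, 47, 91, 97]
```

>>> {"name": "carry_out", "arguments": {"targets": [{"x": 0.05, "y": -0.016, "z": -0.013, "az": -0.13, "hand": 80}, {"x": 0.1, "y": -0.032, "z": -0.026, "az": -0.26, "hand": 80}, {"x": 0.15, "y": -0.047, "z": -0.039, "az": -0.4, "hand": 80}, {"x": 0.2, "y": -0.063, "z": -0.052, "az": -0.53, "hand": 80}, {"x": 0.25, "y": -0.079, "z": -0.065, "az": -0.66, "hand": 80}, {"x": 0.3, "y": -0.095, "z": -0.078, "az": -0.79, "hand": 80}, {"x": 0.35, "y": -0.11, "z": -0.09, "az": -0.92, "hand": 80}, {"x": 0.392, "y": -0.125, "z": -0.103, "az": -1.022, "hand": 80}]}}

```text
schema error: expected keys hand, x, y, z, ax, ay, az
```

```bash
cat >> h.py <<'E'
def wcloud():
    p=camera_params('wrist'); img,d=read_camera('wrist')
    v,u=np.mgrid[:420,:560]; a=(u-p['cx'])/p['fx']; b=(v-p['cy'])/p['fy']; r=np.hypot(a,b)+1e-9
    t=np.tan(r)/r
    c=np.stack([a*t*d,-b*t*d,-d],-1); c[(d==0)|(r>1.4)]=np.nan
    return img,d,c@R.from_rotvec(p['rotation']).as_matrix().T+p['position']
E
python3 - <<'E'
from h import *
img,d,W=wcloud(); cv2.imwrite('pics/w1.png',img); np.save('w1.npy',W)
s=read_state();print(s['tool_pos'],s['orientation'],s['q'],s['opening'])
for n in('scene','side'):
    W=np.load(n+'0.npy'); m=np.all((W>[.4,.05,.15])&(W<[.6,.15,.22]),-1); v,u=np.nonzero(m); print(n,len(u),u.mean(),v.mean())
E
```

```text
[ 0.23185857 -0.55324591  0.4040609 ] [-3.07881730e+00 -6.18965518e-01  2.41761214e-04] [-1.25939378e+00  1.30918216e-01  1.48886325e+00 -2.07111503e-05
  1.52299427e+00 -8.53872296e-02] 0.09319883156216734
scene 1394 198.551649928264 306.383787661406
side 284 218.53521126760563 172.35915492957747
```

View pics/w1.png

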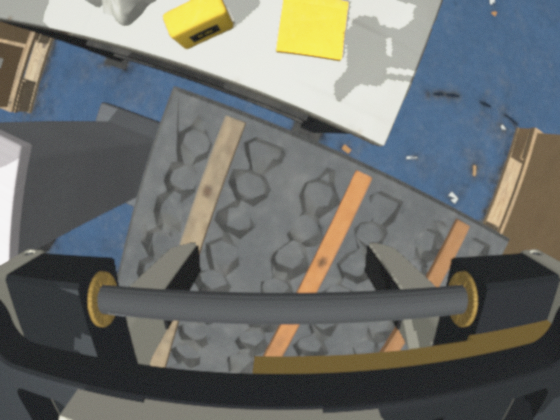

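>>> {"name": "carry_out", "arguments": {"targets": [{"x": 0.05, "y": -0.016, "z": -0.013, "ax": 0, "ay": 0, "az": -0.13, "hand": 80}, {"x": 0.1, "y": -0.032, "z": -0.026, "ax": 0, "ay": 0, "az": -0.26, "hand": 80}, {"x": 0.15, "y": -0.047, "z": -0.039, "ax": 0, "ay": 0, "az": -0.4, "hand": 80}, {"x": 0.2, "y": -0.063, "z": -0.052, "ax": 0, "ay": 0, "az": -0.53, "hand": 80}, {"x": 0.25, "y": -0.079, "z": -0.065, "ax": 0, "ay": 0, "az": -0.66, "hand": 80}, {"x": 0.3, "y": -0.095, "z": -0.078, "ax": 0, "ay": 0, "az": -0.79, "hand": 80}, {"x": 0.35, "y": -0.11, "z": -0.09, "ax": 0, "ay": 0, "az": -0.92, "hand": 80}, {"x": 0.392, "y": -0.125, "z": -0.103, "ax": 0, "ay": 0, "az": -1.022, "hand": 80}]}}

```text
t: 1.2
tool_pos: [0.5464, -0.2851, 0.5078]
orientation: [-2.379, -2.051, 0.0]
force: [0.9, -0.1, 0.6]
opening: 0.0746
gripper_force: 0.0
```

```bash
python3 - <<'E'
from h import *
img,d,W=wcloud(); cv2.imwrite('pics/w2.png',img); np.save('w2.npy',W)
s=read_state();print(s['tool_pos'],s['orientation'],s['q'],s['opening'])
E
```

```text
[ 0.54922901 -0.28155437  0.5095906 ] [2.3699079  2.06050452 0.00551332] [-0.55769343  0.15803179  1.2689557   0.00304081  1.71244445 -0.41781481] 0.07423015047952408
```

View pics/w2.png

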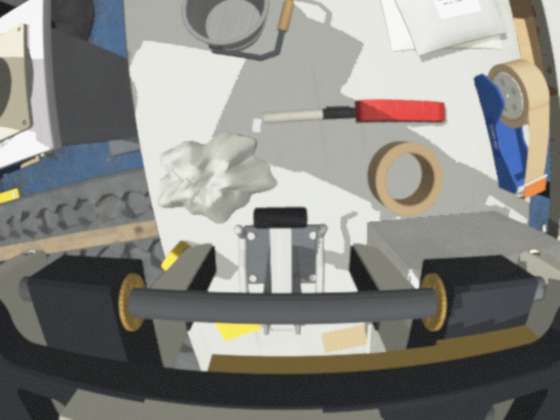

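```bash
cat > fit.py <<'E'
from h import *
def line(q):
    u,s,v=np.linalg.svd(q-q.mean(0)); return q.mean(0),v[0]*np.sign(v[0][0]),np.ptp((q-q.mean(0))@v[0])
img,d,W=wcloud(); v,u=np.mgrid[:420,:560]
I=img.astype(int); b,g,r=I[...,0],I[...,1],I[...,2]
q=W[(abs(u-280)<32)&(abs(v-217)<16)&(I.max(-1)<50)&(W[...,2]>.2)]
print('kbar',len(q),*line(q),q.min(0),q.max(0))
h=[]
for n,u0 in(('hookL',243),('hookR',320)):
    m=(abs(u-u0)<11)&(v>218)&(v<300)&(W[...,2]>.17)&(W[...,2]<.23); q=W[m]; h.append(q.mean(0)); print(n,len(q),*line(q),q.min(0),q.max(0))
m=(abs(u-280)<14)&(v>232)&(v<285)&(W[...,2]>.2); q=W[m]; print('lever',len(q),*line(q),q.min(0),q.max(0))
m=(v<50)&(u>265)&(u<300)&(r-b>60)&(W[...,2]>.05);q=W[m];print('sleeve',len(q),*line(q))
from scipy.optimize import least_squares
m=(v<50)&(u>170)&(u<275)&(W[...,2]>.079)&(W[...,2]<.095);q=W[m]
if len(q): f=least_squares(lambda p:np.hypot(q[:,0]-p[0],q[:,1]-p[1])-.054,[.51,-.04],loss='soft_l1',f_scale=.002);print('rim',len(q),f.x,np.median(abs(f.fun)),q[:,2].mean())
q=W[np.all((W>[.45,-.5,.006])&(W<[.61,-.3,.018]),-1)&(I.max(-1)<120)];print('base',len(q),cv2.minAreaRect(q[:,:2].astype(np.float32)*1000))
print(read_state()['tool_pos'],read_state()['orientation'])
E
python3 fit.py
```

```text
kbar 595 [ 0.54639895 -0.2840774   0.23677726] [ 0.98337427 -0.18076703  0.01727223] 0.039293982329524246 [ 0.52540026 -0.29535812  0.23174557] [ 0.5647545  -0.27594355  0.23999348]
hookL 549 [ 0.50101037 -0.32933946  0.19636813] [0.15103823 0.98444505 0.08975186] 0.0712364592171325 [ 0.49181356 -0.36291382  0.18433786] [ 0.50887557 -0.29304786  0.21463697]
hookR 560 [ 0.57485731 -0.34024945  0.19664905] [0.13220765 0.98631825 0.09847566] 0.07186890949979863 [ 0.5669525  -0.37369392  0.18567663] [ 0.58322881 -0.30364913  0.21353075]
lever 1090 [ 0.54034019 -0.32000704  0.22901533] [0.14604174 0.98272851 0.11365075] 0.05149134037039145 [ 0.52764468 -0.34664515  0.22491854] [ 0.55208712 -0.29506186  0.23356738]
sleeve 224 [ 0.5833766  -0.06771795  0.08257461] [ 0.36392366  0.93142327 -0.00320325] 0.041470850731953876
rim 755 [ 0.50887842 -0.03925003] 0.0016509181253614932 0.08395240688578634
base 549 ((527.7400512695312, -406.4716491699219), (98.47667694091797, 116.42211151123047), 82.2061767578125)
[ 0.54775996 -0.28339906  0.50902622] [2.37523569 2.05393205 0.0031127 ]
```

```bash
python3 - <<'E'
from h import *
s=read_state();print(s['tool_pos'],s['q'])
rows([([.546,-.2855,.237],tool(-8.4))])
E
```

```text
[ 0.54775996 -0.28339906  0.50902622] [-5.61024189e-01  1.56866776e-01  1.27125466e+00  1.48156031e-03
  1.71148871e+00 -4.15983345e-01]
{'x': np.float64(-0.0024), 'y': np.float64(-0.0017), 'z': np.float64(0.105), 'ax': np.float64(0.0024), 'ay': np.float64(-0.0005), 'az': np.float64(0.0018)}
```

>>> {"name": "carry_out", "arguments": {"targets": [{"hand": 80, "x": 0, "y": 0, "z": 0.025, "ax": 0, "ay": 0, "az": 0}, {"hand": 80, "x": 0.001, "y": 0.001, "z": 0.05, "ax": 0, "ay": 0, "az": 0}, {"hand": 80, "x": 0.001, "y": 0.001, "z": 0.075, "ax": 0, "ay": 0, "az": 0}, {"hand": 80, "x": 0.001, "y": 0.001, "z": 0.102, "ax": 0, "ay": 0, "az": 0}, {"hand": 80, "x": 0.001, "y": 0.001, "z": 0.102, "ax": 0, "ay": 0, "az": 0}, {"hand": 80, "x": 0.001, "y": 0.001, "z": 0.102, "ax": 0, "ay": 0, "az": 0}]}}

```text
t: 2.05
tool_pos: [0.5461, -0.2862, 0.4067]
orientation: [2.384, 2.045, 0.0]
force: [-0.6, 1.0, -0.4]
opening: 0.0743
gripper_force: 0.0
```

```bash
python3 - <<'E'
from h import *
s=read_state();print(s['tool_pos'],s['q'])
rows([([.546,-.2855,.237],tool(-8.4))])
for t in np.linspace(.118,1.76,9)[1:]: print(round(t,2),np.round([.11*(np.cos(t)-np.cos(.118)),-.11*(np.sin(t)-np.sin(.118))],4))
E
```

```text
[ 0.54612066 -0.28619403  0.40670277] [-5.65797211e-01  1.73694818e-01  1.43693001e+00 -1.29291931e-04
  1.53022433e+00 -4.13059855e-01]
{'x': np.float64(0.0007), 'y': np.float64(-0.0002), 'z': np.float64(0.0027), 'ax': np.float64(0.0006), 'ay': np.float64(0.0004), 'az': np.float64(-0.0061)}
0.32 [-0.0049 -0.022 ]
0.53 [-0.0142 -0.0425]
0.73 [-0.0275 -0.0607]
0.94 [-0.0443 -0.0758]
1.14 [-0.0637 -0.0872]
1.35 [-0.0851 -0.0944]
1.55 [-0.1075 -0.097 ]
1.76 [-0.1299 -0.0951]
```

Settled and accurate. Lower 3 mm, close on the bar's ends, then trace the arc.

>>> {"name": "carry_out", "arguments": {"targets": [{"hand": 80, "x": 0.001, "y": 0, "z": 0.003, "ax": 0, "ay": 0, "az": 0}, {"hand": 35, "x": 0.001, "y": 0, "z": 0.003, "ax": 0, "ay": 0, "az": 0}, {"hand": 35, "x": 0.001, "y": 0, "z": 0.003, "ax": 0, "ay": 0, "az": 0}, {"hand": 35, "x": 0.001, "y": 0, "z": 0.003, "ax": 0, "ay": 0, "az": 0}, {"hand": 35, "x": 0.001, "y": 0, "z": 0.003, "ax": 0, "ay": 0, "az": 0}], "newtons": 10}}

```text
t: 2.68
tool_pos: [0.5455, -0.2846, 0.4021]
orientation: [-2.381, -2.044, 0.003]
force: [-8.4, 2.7, 0.7]
opening: 0.0441
gripper_force: 10.0
```

>>> {"name": "carry_out", "arguments": {"targets": [{"hand": 35, "x": -0.005, "y": 0, "z": -0.022, "ax": 0, "ay": 0, "az": 0}, {"hand": 35, "x": -0.014, "y": 0, "z": -0.0425, "ax": 0, "ay": 0, "az": 0}, {"hand": 35, "x": -0.0275, "y": 0, "z": -0.061, "ax": 0, "ay": 0, "az": 0}, {"hand": 35, "x": -0.044, "y": 0, "z": -0.076, "ax": 0, "ay": 0, "az": 0}, {"hand": 35, "x": -0.064, "y": 0, "z": -0.087, "ax": 0, "ay": 0, "az": 0}, {"hand": 35, "x": -0.085, "y": 0, "z": -0.0945, "ax": 0, "ay": 0, "az": 0}, {"hand": 35, "x": -0.1075, "y": 0, "z": -0.097, "ax": 0, "ay": 0, "az": 0}, {"hand": 35, "x": -0.13, "y": 0, "z": -0.095, "ax": 0, "ay": 0, "az": 0}]}}

```text
t: 3.68
tool_pos: [0.5267, -0.414, 0.4989]
orientation: [2.382, 2.046, 0.001]
force: [2.2, 0.9, 0.9]
opening: 0.0439
gripper_force: 10.0
```

>>> {"name": "carry_out", "arguments": {"targets": [{"hand": 35, "x": -0.002, "y": 0, "z": 0, "ax": 0, "ay": 0, "az": 0}, {"hand": 80, "x": -0.002, "y": 0, "z": 0, "ax": 0, "ay": 0, "az": 0}, {"hand": 80, "x": -0.002, "y": 0, "z": 0, "ax": 0, "ay": 0, "az": 0}, {"hand": 80, "x": -0.002, "y": 0, "z": 0, "ax": 0, "ay": 0, "az": 0}, {"hand": 80, "x": -0.002, "y": 0, "z": -0.04, "ax": 0, "ay": 0, "az": 0}, {"hand": 80, "x": -0.002, "y": 0, "z": -0.08, "ax": 0, "ay": 0, "az": 0}]}}

```text
t: 4.42
tool_pos: [0.5265, -0.4149, 0.5778]
orientation: [-2.382, -2.046, 0.0]
force: [1.3, -0.5, 0.8]
opening: 0.0743
gripper_force: 0.0
```

```bash
python3 - <<'E'
from h import *
for n in('scene','side'):
    img,d,W=cloud(n); m=np.all((W>[.46,-.46,.24])&(W<[.6,-.26,.345]),-1); q=W[m]; b=q[img[m].max(1)<60]
    print(n,len(q),np.median(q,0),len(b),np.median(b,0) if len(b) else '',b.max(0) if len(b) else '')
s=read_state();print(s['tool_pos'],s['q'])
# bail plan
c=np.array([.5085,-.0395]); az=-21.35; r=np.array([np.cos(np.deg2rad(az)),np.sin(np.deg2rad(az))])
th=.07; bar=np.r_[c+.08*np.cos(th)*r,.073+.08*np.sin(th)]; print('bar',bar)
M=tool(az,45)
rows([(bar-M[:,2]*.10,M),(bar-M[:,2]*.009,M)])
E
```

```text
scene 118 [ 0.53397039 -0.40143098  0.28123831] 25 [ 0.53888816 -0.40582555  0.33072741] [ 0.54711265 -0.40028387  0.33852593]
side 325 [ 0.52756176 -0.41117717  0.3075174 ] 53 [ 0.52473467 -0.4191199   0.33043583] [ 0.54266509 -0.41466482  0.33436002]
[ 0.52623362 -0.41462949  0.58409286] [-7.43826903e-01  3.31588539e-01  9.32517081e-01 -6.26961828e-06
  1.86880046e+00 -5.92260448e-01]
bar [ 0.58282744 -0.0685538   0.07859543]
{'x': np.float64(0.3108), 'y': np.float64(0.1856), 'z': np.float64(0.3165), 'ax': np.float64(0.7898), 'ay': np.float64(0.0907), 'az': np.float64(0.2081)}
{'x': np.float64(0.3252), 'y': np.float64(0.1224), 'z': np.float64(0.3804), 'ax': np.float64(0.7898), 'ay': np.float64(0.0907), 'az': np.float64(0.2081)}
```

```bash
python3 - <<'E'
from h import *
c=np.array([.5085,-.0395]); az=-21.35; r=np.array([np.cos(np.deg2rad(az)),np.sin(np.deg2rad(az))])
th=.07; bar=np.r_[c+.08*np.cos(th)*r,.073+.08*np.sin(th)]
M=tool(az,48)
g=bar-M[:,2]*.10
rows([(g+[0,0,.13],M),(g,M)])
s=read_state(); s['orientation']=R.from_matrix(M).as_rotvec(); s['tool_pos']=g+[0,0,.13]-G*M[:,2]; print(s['tool_pos'])
rows([(g,M)],s)
E
```

```text
{'x': np.float64(0.3081), 'y': np.float64(0.1959), 'z': np.float64(0.1968), 'ax': np.float64(0.842), 'ay': np.float64(0.0964), 'az': np.float64(0.2064)}
{'x': np.float64(0.3087), 'y': np.float64(0.1949), 'z': np.float64(0.3268), 'ax': np.float64(0.842), 'ay': np.float64(0.0964), 'az': np.float64(0.2064)}
[ 0.76763033 -0.14079129  0.3872533 ]
{'x': np.float64(-0.0), 'y': np.float64(0.0966), 'z': np.float64(0.087), 'ax': np.float64(-0.0), 'ay': np.float64(-0.0), 'az': np.float64(0.0)}
```

>>> {"name": "carry_out", "arguments": {"targets": [{"hand": 60, "x": 0.045, "y": 0.02, "z": 0.0, "ax": 0.0, "ay": 0, "az": 0}, {"hand": 40, "x": 0.09, "y": 0.05, "z": 0.0, "ax": 0.14, "ay": 0.016, "az": 0.034}, {"hand": 28, "x": 0.135, "y": 0.08, "z": 0.01, "ax": 0.28, "ay": 0.03, "az": 0.07}, {"hand": 28, "x": 0.18, "y": 0.11, "z": 0.04, "ax": 0.42, "ay": 0.05, "az": 0.1}, {"hand": 28, "x": 0.22, "y": 0.14, "z": 0.075, "ax": 0.56, "ay": 0.065, "az": 0.135}, {"hand": 28, "x": 0.255, "y": 0.165, "z": 0.115, "ax": 0.7, "ay": 0.08, "az": 0.17}, {"hand": 28, "x": 0.285, "y": 0.185, "z": 0.155, "ax": 0.842, "ay": 0.096, "az": 0.206}, {"hand": 28, "x": 0.308, "y": 0.196, "z": 0.197, "ax": 0.842, "ay": 0.096, "az": 0.206}]}}

```text
t: 5.52
tool_pos: [0.7444, -0.1383, 0.3894]
orientation: [-1.913, -1.314, 0.642]
force: [0.3, -0.5, -0.2]
opening: 0.0263
gripper_force: 0.0
```

```bash
python3 - <<'E'
from h import *
s=read_state();print(s['q'])
c=np.array([.5085,-.0395]); az=-21.35; r=np.array([np.cos(np.deg2rad(az)),np.sin(np.deg2rad(az))])
th=.07; bar=np.r_[c+.08*np.cos(th)*r,.073+.08*np.sin(th)]
M=tool(az,48)
rows([(bar-M[:,2]*.10,M)])
img,d,W=wcloud(); np.save('w3.npy',W); cv2.imwrite('pics/w3.png',img)
I=img.astype(int); m=(I[...,2]-I[...,0]>50)&np.all((W>[.54,-.12,.05])&(W<[.64,-.02,.11]),-1); q=W[m]
print(len(q),q.mean(0) if len(q) else 0, q.min(0), q.max(0))
E
```

```text
[-0.26975539  1.27917659  0.03007413  0.1813841   2.72781341  0.22873011]
{'x': np.float64(0.0065), 'y': np.float64(0.1178), 'z': np.float64(0.064), 'ax': np.float64(-0.0658), 'ay': np.float64(0.0081), 'az': np.float64(0.0017)}
461 [ 0.5860728  -0.06714569  0.08149276] [ 0.57442255 -0.08812268  0.0750773 ] [ 0.59679339 -0.04670276  0.08548341]
```

```bash
cat >> h.py <<'E'
from scipy.optimize import least_squares
D=[([-1.25940508e+00,.131126,1.489266,0,1.522999],[0.23182646,-0.55315594,0.40371509]),([-.561024,.156867,1.271255,.00148,1.711489],[0.54775996,-0.28339906,0.50902622]),
([-.565797,.173695,1.43693,0,1.530224],[.54612066,-.28619403,.40670277]),([-.743827,.331589,.932517,0,1.8688],[.52623362,-.41462949,.58409286])]
def fkp(P,q2,q3,q5):
    a,h,L2,L3,ph,Lf=P; s=q2+q3
    return np.array([a+L2*np.sin(q2)+L3*np.sin(s+ph)+Lf*np.sin(s+q5),h+L2*np.cos(q2)+L3*np.cos(s+ph)+Lf*np.cos(s+q5)])
E
python3 - <<'E'
from h import *
s=read_state(); print(s['q'],s['tool_pos'])
res=lambda P:np.ravel([fkp(P,q[1],q[2],q[4])-[np.hypot(p[0],p[1]),p[2]] for q,p in D]+[.02*(np.array(P)-[.1,.4,.4,.4,0,.1])])
f=least_squares(res,[.1,.4,.4,.4,0,.1]); P=f.x; print(P,f.fun[:8],fkp(P,s['q'][1],s['q'][2],s['q'][4]),np.hypot(*s['tool_pos'][:2]))
E
```

```text
[-0.2666667   1.28023914  0.03123402  0.18200925  2.72823747  0.22917386] [ 0.74482121 -0.1359661   0.38820396]Traceback (most recent call last):
  File "<stdin>", line 4, in <module>
    return func(*args, **kwargs)
    vector_fun = VectorFunction(
        fun_wrapped,
    ...<6 lines>...
        workers=workers
    )
    self._update_fun()
    ~~~~~~~~~~~~~~~~^^
    self.f = self.fun_wrapped(xp_copy(self.x))
             ~~~~~~~~~~~~~~~~^^^^^^^^^^^^^^^^^
    return np.atleast_1d(self.fun(x))
                         ~~~~~~~~^^^
    return self.f(x, *self.args, **self.kwargs)
           ~~~~~~^^^^^^^^^^^^^^^^^^^^^^^^^^^^^^
  File "<stdin>", line 3, in <lambda>
    return asanyarray(a).ravel(order=order)
           ~~~~~~~~~~^^^
ValueError: setting an array element with a sequence. The requested array has an inhomogeneous shape after 1 dimensions. The detected shape was (5,) + inhomogeneous part.
```

```bash
python3 - <<'E'
from h import *
s=read_state(); D=D+[(s['q'],s['tool_pos'])]
res=lambda P:np.concatenate([fkp(P,q[1],q[2],q[4])-[np.hypot(p[0],p[1]),p[2]] for q,p in D]+[.01*(np.array(P)-[.1,.4,.4,.4,0,.1])])
f=least_squares(res,[.1,.4,.4,.4,0,.1]); P=f.x; print(P.round(3),f.fun[:10].round(4))
for t in(30,35,40,45,48):
  for dd in(.176,.22,.267):
    r=.587+dd*np.sin(np.deg2rad(t)); z=.079+dd*np.cos(np.deg2rad(t))
    g=least_squares(lambda q:np.r_[fkp(P,*q)-[r,z],(q.sum()-np.pi-np.deg2rad(t))*.3],[1,.8,2.2],bounds=([-.89,.02,0],[2.26,2.5,2.73]))
    print(t,dd,g.x.round(2),g.cost)
E
```

```text
[0.004 0.319 0.365 0.556 0.113 0.187] [ 0.      0.0001  0.0002 -0.0001 -0.0001  0.0001 -0.0001  0.     -0.
 -0.0001]
30 0.176 [0.73 1.08 1.85] 8.941817341715939e-18
30 0.22 [0.76 0.97 1.93] 1.2892569125976928e-20
30 0.267 [0.81 0.83 2.03] 5.959184287704172e-21
35 0.176 [0.83 0.98 1.95] 1.5900220560568905e-21
35 0.22 [0.87 0.84 2.04] 1.6107553608481536e-30
35 0.267 [0.94 0.67 2.14] 3.8027493777718407e-26
40 0.176 [0.92 0.87 2.05] 2.522729797020164e-27
40 0.22 [0.99 0.71 2.15] 9.797155521458479e-19
40 0.267 [1.08 0.49 2.27] 8.138246695625938e-24
45 0.176 [1.02 0.75 2.15] 7.627292111381862e-16
45 0.22 [1.11 0.55 2.26] 4.86651624258839e-19
45 0.267 [1.27 0.23 2.42] 7.580430944386842e-24
48 0.176 [1.09 0.68 2.22] 2.0277104168417337e-21
48 0.22 [1.19 0.45 2.34] 4.327976177668168e-24
48 0.267 [1.42 0.02 2.53] 6.74895190102714e-06
```

```bash
cat >> h.py <<'E'
c=np.array([.5085,-.0395]); az=-21.35; r=np.array([np.cos(np.deg2rad(az)),np.sin(np.deg2rad(az))])
bar=np.r_[c+.081*r,.0787]
E
python3 - <<'E'
from h import *
M=tool(az,47)
rows([(bar-M[:,2]*.05,M)])
E
```

```text
{'x': np.float64(0.0046), 'y': np.float64(0.1176), 'z': np.float64(0.1118), 'ax': np.float64(-0.086), 'ay': np.float64(0.0105), 'az': np.float64(0.0037)}
```

>>> {"name": "carry_out", "arguments": {"targets": [{"hand": 28, "x": 0.001, "y": 0.04, "z": 0.02, "ax": -0.03, "ay": 0.003, "az": 0}, {"hand": 28, "x": 0.002, "y": 0.07, "z": 0.04, "ax": -0.06, "ay": 0.007, "az": 0}, {"hand": 28, "x": 0.003, "y": 0.095, "z": 0.055, "ax": -0.086, "ay": 0.01, "az": 0.003}, {"hand": 28, "x": 0.004, "y": 0.117, "z": 0.065, "ax": -0.086, "ay": 0.01, "az": 0.003}, {"hand": 28, "x": 0.004, "y": 0.117, "z": 0.075, "ax": -0.086, "ay": 0.01, "az": 0.003}, {"hand": 28, "x": 0.004, "y": 0.117, "z": 0.075, "ax": -0.086, "ay": 0.01, "az": 0.003}]}}

```text
t: 6.32
tool_pos: [0.7583, -0.1426, 0.2624]
orientation: [-1.995, -1.359, 0.576]
force: [-0.2, -0.3, 0.5]
opening: 0.0258
gripper_force: 0.0
```

```bash
python3 - <<'E'
from h import *
print(read_state()['q'])
M=tool(az,47)
rows([(bar-M[:,2]*.05,M),(bar-M[:,2]*.009,M)])
E
```

```text
[-0.27121766  1.25122274  0.27865874  0.11408914  2.41006005  0.15646245]
{'x': np.float64(0.005), 'y': np.float64(0.0046), 'z': np.float64(0.0468), 'ax': np.float64(0.0159), 'ay': np.float64(-0.0031), 'az': np.float64(-0.0009)}
{'x': np.float64(0.0048), 'y': np.float64(0.0039), 'z': np.float64(0.0878), 'ax': np.float64(0.0159), 'ay': np.float64(-0.0031), 'az': np.float64(-0.0009)}
```

>>> {"name": "carry_out", "arguments": {"targets": [{"hand": 28, "x": 0.003, "y": 0.003, "z": 0.016, "ax": 0.008, "ay": -0.002, "az": 0}, {"hand": 28, "x": 0.005, "y": 0.0045, "z": 0.032, "ax": 0.016, "ay": -0.003, "az": 0}, {"hand": 28, "x": 0.005, "y": 0.0045, "z": 0.047, "ax": 0.016, "ay": -0.003, "az": 0}, {"hand": 28, "x": 0.005, "y": 0.0045, "z": 0.047, "ax": 0.016, "ay": -0.003, "az": 0}, {"hand": 28, "x": 0.005, "y": 0.0045, "z": 0.047, "ax": 0.016, "ay": -0.003, "az": 0}]}}

```text
t: 6.95
tool_pos: [0.7328, -0.1269, 0.2295]
orientation: [-1.986, -1.355, 0.585]
force: [0.1, -0.8, 0.9]
opening: 0.026
gripper_force: 0.0
```

```bash
python3 - <<'E'
from h import *
s=read_state();print(s['q'],s['tool_pos'])
M=tool(az,47)
rows([(bar-M[:,2]*.009,M)])
img,d,W=wcloud(); cv2.imwrite('pics/w4.png',img)
I=img.astype(int); m=(I[...,2]-I[...,0]>50)&np.all((W>[.54,-.12,.05])&(W<[.64,-.02,.11]),-1); q=W[m]
print(len(q),q.mean(0), q.min(0), q.max(0))
E
```

```text
[-0.26134878  1.13225609  0.5341494   0.10807981  2.28453738  0.14787874] [ 0.73284124 -0.12685876  0.22948819]
{'x': np.float64(-0.0003), 'y': np.float64(0.0011), 'z': np.float64(0.0437), 'ax': np.float64(0.0049), 'ay': np.float64(-0.0007), 'az': np.float64(-0.0005)}
1225 [ 0.58718331 -0.06645502  0.08055749] [ 0.57378829 -0.08822802  0.07380889] [ 0.59718842 -0.04570951  0.0845254 ]
```

View pics/w4.png

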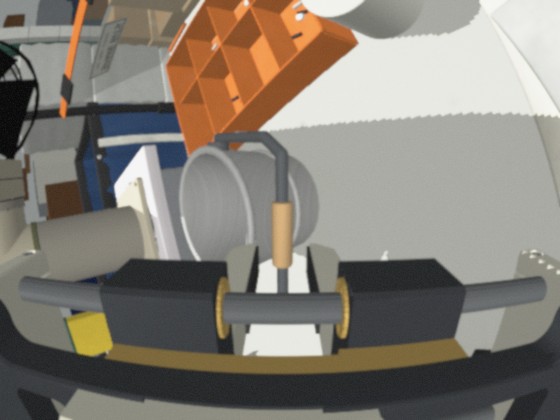

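>>> {"name": "carry_out", "arguments": {"targets": [{"hand": 28, "x": 0, "y": 0.001, "z": 0.015, "ax": 0.004, "ay": 0, "az": 0}, {"hand": 28, "x": 0, "y": 0.001, "z": 0.03, "ax": 0.004, "ay": 0, "az": 0}, {"hand": 28, "x": 0, "y": 0.001, "z": 0.043, "ax": 0.004, "ay": 0, "az": 0}, {"hand": 28, "x": 0, "y": 0.001, "z": 0.043, "ax": 0.004, "ay": 0, "az": 0}, {"hand": 5, "x": 0, "y": 0.001, "z": 0.043, "ax": 0.004, "ay": 0, "az": 0}, {"hand": 5, "x": 0, "y": 0.001, "z": 0.043, "ax": 0.004, "ay": 0, "az": 0}, {"hand": 5, "x": 0, "y": 0.001, "z": 0.043, "ax": 0.004, "ay": 0, "az": 0}], "newtons": 5}}

```text
t: 7.88
tool_pos: [0.704, -0.1155, 0.1976]
orientation: [-1.982, -1.352, 0.588]
force: [2.7, -0.7, 0.2]
opening: 0.0135
gripper_force: 5.0
```

```bash
cat >> h.py <<'E'
def swing(ds):
    """rigid rotation of the tool about the pail pivot axis, by angles ds"""
    s=read_state(); R0=R.from_rotvec(s['orientation']); piv=np.r_[c,.073]; ax=np.cross(np.r_[r,0],[0,0,1]) # r -> up is rotation about r x Z
    for a in ds:
        Q=R.from_rotvec(ax*a); p=piv+Q.apply(s['tool_pos']-piv)
        print(round(a,2),np.round(np.r_[R0.inv().apply(p-s['tool_pos']),(R0.inv()*Q*R0).as_rotvec()],4), p.round(3))
E
python3 - <<'E'
from h import *
s=read_state();print(s['q'],s['tool_pos'],s['opening'],s['force'],s['gripper_force'])
M=tool(az,47); rows([(bar-M[:,2]*.009,M)])
swing(np.linspace(0,1.5,17)[1:])
E
```

```text
[-0.25728313  1.05039397  0.72655353  0.10353734  2.17944601  0.13890657] [ 0.70403285 -0.11552075  0.19760341] 0.0135414800507562 [ 2.7413256  -0.65939383  0.22018393] 4.999594688415527
{'x': np.float64(-0.0004), 'y': np.float64(-0.0009), 'z': np.float64(-0.0007), 'ax': np.float64(-0.0004), 'ay': np.float64(-0.0006), 'az': np.float64(-0.0007)}
0.09 [-0.     -0.0225 -0.0038 -0.0937  0.0001 -0.0001] [ 0.692 -0.111  0.217]
0.19 [-0.000e+00 -4.540e-02 -5.500e-03 -1.875e-01  1.000e-04 -1.000e-04] [ 0.679 -0.106  0.235]
0.28 [-0.000e+00 -6.820e-02 -5.000e-03 -2.812e-01  2.000e-04 -2.000e-04] [ 0.664 -0.1    0.251]
0.38 [-1.00e-04 -9.09e-02 -2.40e-03 -3.75e-01  3.00e-04 -2.00e-04] [ 0.648 -0.094  0.266]
0.47 [-1.000e-04 -1.133e-01  2.300e-03 -4.687e-01  3.000e-04 -3.000e-04] [ 0.631 -0.087  0.279]
0.56 [-1.000e-04 -1.351e-01  9.100e-03 -5.625e-01  4.000e-04 -3.000e-04] [ 0.612 -0.08   0.29 ]
0.66 [-1.000e-04 -1.562e-01  1.790e-02 -6.562e-01  5.000e-04 -4.000e-04] [ 0.593 -0.072  0.3  ]
0.75 [-1.000e-04 -1.764e-01  2.860e-02 -7.500e-01  6.000e-04 -4.000e-04] [ 0.573 -0.064  0.307]
0.84 [-2.000e-04 -1.955e-01  4.120e-02 -8.437e-01  6.000e-04 -5.000e-04] [ 0.552 -0.056  0.313]
0.94 [-2.000e-04 -2.134e-01  5.550e-02 -9.375e-01  7.000e-04 -6.000e-04] [ 0.531 -0.048  0.316]
1.03 [-2.0000e-04 -2.2980e-01  7.1400e-02 -1.0312e+00  8.0000e-04 -6.0000e-04] [ 0.509 -0.039  0.317]
1.12 [-2.000e-04 -2.446e-01  8.880e-02 -1.125e+00  8.000e-04 -7.000e-04] [ 0.488 -0.031  0.316]
1.22 [-3.0000e-04 -2.5780e-01  1.0750e-01 -1.2187e+00  9.0000e-04 -7.0000e-04] [ 0.467 -0.023  0.313]
1.31 [-3.0000e-04 -2.6910e-01  1.2740e-01 -1.3125e+00  1.0000e-03 -8.0000e-04] [ 0.446 -0.015  0.308]
1.41 [-3.0000e-04 -2.7860e-01  1.4820e-01 -1.4062e+00  1.0000e-03 -8.0000e-04] [ 0.426 -0.007  0.3  ]
1.5 [-3.000e-04 -2.860e-01  1.698e-01 -1.500e+00  1.100e-03 -9.000e-04] [0.407 0.001 0.291]
```

>>> {"name": "carry_out", "arguments": {"targets": [{"hand": 5, "x": 0, "y": -0.0225, "z": -0.004, "ax": -0.094, "ay": 0, "az": 0}, {"hand": 5, "x": 0, "y": -0.0455, "z": -0.0055, "ax": -0.188, "ay": 0, "az": 0}, {"hand": 5, "x": 0, "y": -0.068, "z": -0.005, "ax": -0.281, "ay": 0, "az": 0}, {"hand": 5, "x": 0, "y": -0.091, "z": -0.0025, "ax": -0.375, "ay": 0, "az": 0}, {"hand": 5, "x": 0, "y": -0.1135, "z": 0.0025, "ax": -0.469, "ay": 0, "az": 0}, {"hand": 5, "x": 0, "y": -0.135, "z": 0.009, "ax": -0.5625, "ay": 0, "az": 0}, {"hand": 5, "x": 0, "y": -0.156, "z": 0.018, "ax": -0.656, "ay": 0, "az": 0}, {"hand": 5, "x": 0, "y": -0.1765, "z": 0.0285, "ax": -0.75, "ay": 0.0005, "az": 0}]}}

```text
t: 8.88
tool_pos: [0.5716, -0.0637, 0.3076]
orientation: [-2.548, -1.738, 0.06]
force: [-0.0, 0.1, -1.3]
opening: 0.0136
gripper_force: 5.0
```

```bash
python3 - <<'E'
from h import *
s=read_state();print(s['q'],s['tool_pos'],s['opening'],s['force'],s['wrist_torque'])
piv=np.r_[c,.073]; 
for f in np.linspace(0,1,9):
    th=.07+.75+.75*f; t=47-43-34*f
    M=tool(az,t); b=piv+.0812*(np.r_[r,0]*np.cos(th)+np.array([0,0,np.sin(th)]))
    rows([(b-M[:,2]*.009,M)],s)
E
```

```text
[-0.20398169  0.16357593  1.63279489  0.01192813  1.41347841  0.16734039] [ 0.57161666 -0.0636579   0.30755831] 0.013610416260307586 [-0.03341971  0.10873764 -1.29666949] [-0.14673782 -0.03038247  0.01772708]
{'x': np.float64(-0.0005), 'y': np.float64(0.0001), 'z': np.float64(-0.0004), 'ax': np.float64(0.0006), 'ay': np.float64(-0.0002), 'az': np.float64(-0.001)}
{'x': np.float64(-0.0005), 'y': np.float64(-0.0191), 'z': np.float64(-0.0044), 'ax': np.float64(-0.0736), 'ay': np.float64(-0.0001), 'az': np.float64(-0.001)}
{'x': np.float64(-0.0005), 'y': np.float64(-0.0386), 'z': np.float64(-0.0069), 'ax': np.float64(-0.1478), 'ay': np.float64(-0.0001), 'az': np.float64(-0.001)}
{'x': np.float64(-0.0005), 'y': np.float64(-0.0583), 'z': np.float64(-0.0078), 'ax': np.float64(-0.222), 'ay': np.float64(-0.0001), 'az': np.float64(-0.001)}
{'x': np.float64(-0.0006), 'y': np.float64(-0.078), 'z': np.float64(-0.0071), 'ax': np.float64(-0.2961), 'ay': np.float64(-0.0), 'az': np.float64(-0.001)}
{'x': np.float64(-0.0006), 'y': np.float64(-0.0977), 'z': np.float64(-0.0048), 'ax': np.float64(-0.3703), 'ay': np.float64(0.0), 'az': np.float64(-0.001)}
{'x': np.float64(-0.0006), 'y': np.float64(-0.1172), 'z': np.float64(-0.0009), 'ax': np.float64(-0.4445), 'ay': np.float64(0.0), 'az': np.float64(-0.001)}
{'x': np.float64(-0.0006), 'y': np.float64(-0.1364), 'z': np.float64(0.0046), 'ax': np.float64(-0.5187), 'ay': np.float64(0.0001), 'az': np.float64(-0.001)}
{'x': np.float64(-0.0006), 'y': np.float64(-0.1551), 'z': np.float64(0.0117), 'ax': np.float64(-0.5929), 'ay': np.float64(0.0001), 'az': np.float64(-0.001)}
```

>>> {"name": "carry_out", "arguments": {"targets": [{"hand": 5, "x": -0.0005, "y": -0.019, "z": -0.0045, "ax": -0.074, "ay": 0, "az": 0}, {"hand": 5, "x": -0.0005, "y": -0.0385, "z": -0.007, "ax": -0.148, "ay": 0, "az": 0}, {"hand": 5, "x": -0.0005, "y": -0.058, "z": -0.0075, "ax": -0.222, "ay": 0, "az": 0}, {"hand": 5, "x": -0.0005, "y": -0.078, "z": -0.0065, "ax": -0.296, "ay": 0, "az": 0}, {"hand": 5, "x": -0.0005, "y": -0.0975, "z": -0.004, "ax": -0.37, "ay": 0, "az": 0}, {"hand": 5, "x": -0.0005, "y": -0.117, "z": 0, "ax": -0.4445, "ay": 0, "az": 0}, {"hand": 5, "x": -0.0005, "y": -0.136, "z": 0.0055, "ax": -0.519, "ay": 0, "az": 0}, {"hand": 5, "x": -0.0005, "y": -0.155, "z": 0.0125, "ax": -0.593, "ay": 0, "az": 0}]}}

```text
t: 9.88
tool_pos: [0.4276, -0.0077, 0.3076]
orientation: [2.212, 1.508, 0.408]
force: [0.3, -2.4, 4.4]
opening: 0.0137
gripper_force: 5.0
```

>>> {"name": "carry_out", "arguments": {"targets": [{"hand": 5, "x": 0, "y": 0, "z": 0, "ax": 0, "ay": 0, "az": 0}, {"hand": 34, "x": 0, "y": 0, "z": 0, "ax": 0, "ay": 0, "az": 0}, {"hand": 34, "x": 0, "y": 0, "z": 0, "ax": 0, "ay": 0, "az": 0}, {"hand": 34, "x": 0, "y": 0, "z": 0, "ax": 0, "ay": 0, "az": 0}, {"hand": 34, "x": 0, "y": 0, "z": 0, "ax": 0, "ay": 0, "az": 0}, {"hand": 34, "x": 0, "y": 0, "z": 0, "ax": 0, "ay": 0, "az": 0}]}}

```text
t: 10.62
tool_pos: [0.4274, -0.0076, 0.3056]
orientation: [2.217, 1.512, 0.402]
force: [-0.8, -0.5, 0.4]
opening: 0.0312
gripper_force: 0.0
```

```bash
python3 - <<'E'
from h import *
s=read_state();print(s['q'],s['tool_pos'],s['opening'],s['force'])
g=s['tool_pos']+R.from_rotvec(s['orientation']).apply([0,0,.176]);print('expected bar',g, 'tilt',R.from_rotvec(s['orientation']).as_matrix()[:,2])
img,d,W=cloud('scene'); I=img.astype(int); m=(I[...,2]-I[...,0]>50)&np.all((W>[.44,-.12,.11])&(W<[.6,.03,.19]),-1); q=W[m]
print(len(q),q.mean(0), q.min(0), q.max(0))
a=cv2.resize(img[150:350,150:350],(380,380),interpolation=2)
img,d,W=wcloud(); b=cv2.resize(img,(420,380)) 
I=img.astype(int); m=(I[...,2]-I[...,0]>50)&np.all((W>[.44,-.12,.11])&(W<[.6,.03,.19]),-1); q=W[m]
print(len(q),q.mean(0), q.min(0), q.max(0))
cv2.imwrite('pics/c5.png',np.hstack([a,b]))
E
```

```text
[-0.07126649 -0.56576714  2.31352922 -0.18961939  0.90237553  0.38288268] [ 0.42737559 -0.00755714  0.30556589] 0.03122426930132655 [-0.79875691 -0.53373574  0.36182484]
expected bar [ 0.5088017  -0.03947071  0.15283307] tilt [ 0.46264835 -0.18132708 -0.86780009]
26 [ 0.51056305 -0.02789482  0.15874992] [ 0.5013832  -0.04875451  0.15477589] [ 0.51915892 -0.01762329  0.16215839]
1584 [ 0.508602   -0.03358157  0.15756604] [ 0.49805308 -0.05395441  0.15192588] [ 0.52022143 -0.01633576  0.16114058]
```

View pics/c5.png

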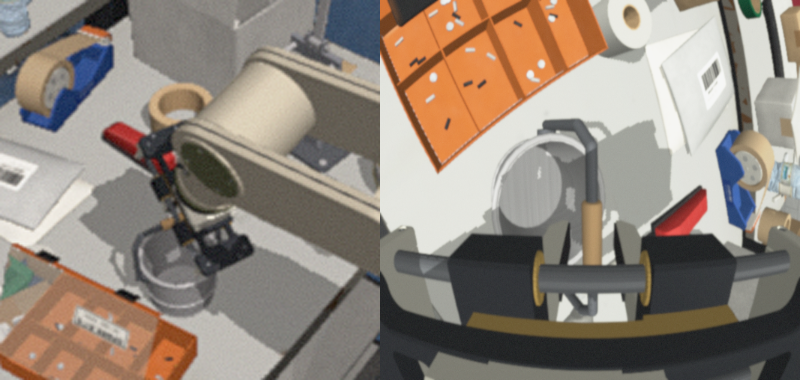

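>>> {"name": "carry_out", "arguments": {"targets": [{"hand": 5, "x": 0, "y": 0, "z": 0, "ax": 0, "ay": 0, "az": 0}, {"hand": 5, "x": 0, "y": 0, "z": 0, "ax": 0, "ay": 0, "az": 0}, {"hand": 5, "x": 0, "y": 0, "z": 0, "ax": 0, "ay": 0, "az": 0}, {"hand": 5, "x": 0, "y": -0.005, "z": -0.0087, "ax": 0, "ay": 0, "az": 0}, {"hand": 5, "x": 0, "y": -0.0125, "z": -0.0217, "ax": 0, "ay": 0, "az": 0}, {"hand": 5, "x": 0, "y": -0.02, "z": -0.0347, "ax": 0, "ay": 0, "az": 0}, {"hand": 5, "x": 0, "y": -0.025, "z": -0.0433, "ax": 0, "ay": 0, "az": 0}], "newtons": 30}}

```text
t: 11.6
tool_pos: [0.3861, 0.0086, 0.3306]
orientation: [2.217, 1.513, 0.402]
force: [-0.3, 1.4, -4.0]
opening: 0.0132
gripper_force: 30.0
```

```bash
cat >> h.py <<'E'
seat=np.array([.5403,-.3205,.1935]); fr=np.array([.1461,.9893,0])
def bars(L,s=None):
    """L: (bar xyz, az, tilt)"""
    s=s or read_state()
    rows([(np.array(b)-.009*tool(a,t)[:,2],tool(a,t)) for b,a,t in L],s)
E
python3 - <<'E'
from h import *
s=read_state();print(s['q'],s['tool_pos'],s['opening'],s['force'])
print(s['tool_pos']+R.from_rotvec(s['orientation']).apply([0,0,.176]))
b0=np.array([.5085,-.0395,.204]); b1=seat+.11*fr; b1[2]=.26; 
f=np.linspace(0,1,17); e=f*f*(3-2*f)
bars([(b0+(b1-b0)*k,-21.35-77.05*k,-29.8) for k in e[:10]])
W=np.concatenate([np.load(n+'.npy').reshape(-1,3) for n in('scene0','side0','w2')])
for k in np.linspace(0,1,6):
    p=b0+(b1-b0)*k; d=np.hypot(*(W[:,:2]-p[:2]).T); print(p.round(3),'max obst',np.nanmax(W[(d<.07)&(W[:,2]<p[2])][:,2]))
d=np.hypot(*(W[:,:2]-seat[:2]).T);q=W[(d<.055)&(W[:,2]>.02)&(W[:,2]<.14)];print(len(q),q.max(0) if len(q) else '')
E
```

```text
[-0.02677465 -0.75552732  2.37790152 -0.19747067  1.03445968  0.4058221 ] [0.38611122 0.00859548 0.33060514] 0.013203023606320186 [-0.28880297  1.38326235 -3.96770106]
[ 0.46745385 -0.02327461  0.17781878]
{'x': np.float64(-0.0002), 'y': np.float64(0.0512), 'z': np.float64(-0.0008), 'ax': np.float64(-0.0007), 'ay': np.float64(0.0004), 'az': np.float64(-0.0008)}
{'x': np.float64(-0.0005), 'y': np.float64(0.0526), 'z': np.float64(-0.0008), 'ax': np.float64(-0.0007), 'ay': np.float64(-0.0071), 'az': np.float64(0.0124)}
{'x': np.float64(-0.0013), 'y': np.float64(0.0565), 'z': np.float64(-0.0005), 'ax': np.float64(-0.0007), 'ay': np.float64(-0.0283), 'az': np.float64(0.0494)}
{'x': np.float64(-0.0026), 'y': np.float64(0.0629), 'z': np.float64(-0.0001), 'ax': np.float64(-0.0007), 'ay': np.float64(-0.0612), 'az': np.float64(0.107)}
{'x': np.float64(-0.0043), 'y': np.float64(0.0718), 'z': np.float64(0.0009), 'ax': np.float64(-0.0007), 'ay': np.float64(-0.104), 'az': np.float64(0.1816)}
{'x': np.float64(-0.0065), 'y': np.float64(0.0829), 'z': np.float64(0.0024), 'ax': np.float64(-0.0007), 'ay
[... 326 characters left out ...]
-0.2713), 'az': np.float64(0.474)}
{'x': np.float64(-0.0171), 'y': np.float64(0.1282), 'z': np.float64(0.011), 'ax': np.float64(-0.0007), 'ay': np.float64(-0.3336), 'az': np.float64(0.5828)}
{'x': np.float64(-0.0223), 'y': np.float64(0.1459), 'z': np.float64(0.015), 'ax': np.float64(-0.0007), 'ay': np.float64(-0.3959), 'az': np.float64(0.6917)}
[ 0.508 -0.04   0.204] max obst 0.09295276996689306
[ 0.518 -0.074  0.215] max obst 0.09205424865516365
[ 0.528 -0.108  0.226] max obst 0.08995164941498035
[ 0.537 -0.143  0.238] max obst 0.08995164941498035
[ 0.547 -0.177  0.249] max obst 0.08352880490521697
[ 0.556 -0.212  0.26 ] max obst 0.24048199755090804
710 [ 0.53859936 -0.26649781  0.05283382]
```

>>> {"name": "carry_out", "arguments": {"targets": [{"hand": 5, "x": 0, "y": 0.01, "z": 0, "ax": 0, "ay": 0, "az": 0}, {"hand": 5, "x": 0, "y": 0.024, "z": 0, "ax": 0, "ay": 0, "az": 0}, {"hand": 5, "x": 0, "y": 0.039, "z": 0, "ax": 0, "ay": -0.007, "az": 0.012}, {"hand": 5, "x": -0.001, "y": 0.052, "z": 0, "ax": 0, "ay": -0.028, "az": 0.05}, {"hand": 5, "x": -0.0025, "y": 0.063, "z": 0, "ax": 0, "ay": -0.061, "az": 0.107}, {"hand": 5, "x": -0.0045, "y": 0.072, "z": 0.001, "ax": 0, "ay": -0.104, "az": 0.182}, {"hand": 5, "x": -0.0065, "y": 0.083, "z": 0.0025, "ax": 0, "ay": -0.155, "az": 0.27}, {"hand": 5, "x": -0.0095, "y": 0.096, "z": 0.0045, "ax": 0, "ay": -0.211, "az": 0.369}]}}

```text
t: 12.6
tool_pos: [0.4642, -0.0322, 0.3744]
orientation: [2.454, 0.992, 0.265]
force: [0.1, -0.6, -4.0]
opening: 0.0134
gripper_force: 30.0
```

```bash
python3 - <<'E'
from h import *
s=read_state();print(s['q'],s['tool_pos'],s['opening'],s['force'])
print(s['tool_pos']+R.from_rotvec(s['orientation']).apply([0,0,.176]))
b0=np.array([.5085,-.0395,.204]); b1=seat+.11*fr; b1[2]=.26; 
f=np.linspace(0,1,17); e=f*f*(3-2*f)
bars([(b0+(b1-b0)*k,-21.35-77.05*k,-29.8) for k in e[5:]])
W=np.concatenate([np.load(n+'.npy').reshape(-1,3) for n in('scene0','side0','w2')])
d=np.hypot(*(W[:,:2]-seat[:2]).T);
for R0 in(.046,.05,.055,.06):
    q=W[(d<R0)&(W[:,2]>.02)&(W[:,2]<.14)];print(R0,len(q),q.min(0),np.median(q,0),q.max(0))
E
```

```text
[-0.03814828 -0.41354962  2.08263361 -0.39293707  1.11223449  0.87514608] [ 0.46420799 -0.03222947  0.37441932] 0.013363494501127556 [ 0.09004501 -0.63263363 -3.9663655 ]
[ 0.52508297 -0.09502569  0.22168795]
{'x': np.float64(-0.0033), 'y': np.float64(-0.0149), 'z': np.float64(-0.0031), 'ax': np.float64(-0.0), 'ay': np.float64(0.0578), 'az': np.float64(-0.1023)}
{'x': np.float64(-0.0005), 'y': np.float64(-0.0015), 'z': np.float64(-0.0009), 'ax': np.float64(-0.0001), 'ay': np.float64(0.0014), 'az': np.float64(-0.0037)}
{'x': np.float64(0.0024), 'y': np.float64(0.0138), 'z': np.float64(0.0021), 'ax': np.float64(-0.0001), 'ay': np.float64(-0.059), 'az': np.float64(0.1017)}
{'x': np.float64(0.0052), 'y': np.float64(0.0308), 'z': np.float64(0.0058), 'ax': np.float64(-0.0001), 'ay': np.float64(-0.1213), 'az': np.float64(0.2105)}
{'x': np.float64(0.0077), 'y': np.float64(0.049), 'z': np.float64(0.0102), 'ax': np.float64(-0.0002), 'ay': np.float64(-0.1836), 'az': np.float64(0.3194)}
{'x': np.float64(0.0096), 'y': np.float64(0.0677), 'z': np.float64(0.015), 'ax': np.float64(-0.0002), 'ay': np
[... 767 characters left out ...]
ay': np.float64(-0.4479), 'az': np.float64(0.7809)}
{'x': np.float64(0.0109), 'y': np.float64(0.1403), 'z': np.float64(0.0362), 'ax': np.float64(-0.0003), 'ay': np.float64(-0.4554), 'az': np.float64(0.794)}
0.046 366 [ 0.49877173 -0.30291514  0.02003535] [ 0.52181108 -0.28966387  0.03228906] [ 0.53859936 -0.27572538  0.0472265 ]
0.05 499 [ 0.49201401 -0.31110221  0.02003535] [ 0.51935985 -0.28906586  0.03330246] [ 0.53859936 -0.27195624  0.05083369]
0.055 710 [ 0.48580883 -0.31850132  0.02003535] [ 0.51577092 -0.28825573  0.03446586] [ 0.53859936 -0.26649781  0.05283382]
0.06 955 [ 0.48065231 -0.31850132  0.02003535] [ 0.5125919  -0.28705577  0.03683673] [ 0.53859936 -0.26172853  0.0601998 ]
```

>>> {"name": "carry_out", "arguments": {"targets": [{"hand": 5, "x": 0.0025, "y": 0.012, "z": 0.002, "ax": 0, "ay": -0.05, "az": 0.09}, {"hand": 5, "x": 0.005, "y": 0.03, "z": 0.0055, "ax": 0, "ay": -0.118, "az": 0.205}, {"hand": 5, "x": 0.0075, "y": 0.049, "z": 0.01, "ax": 0, "ay": -0.184, "az": 0.319}, {"hand": 5, "x": 0.0095, "y": 0.068, "z": 0.015, "ax": 0, "ay": -0.244, "az": 0.425}, {"hand": 5, "x": 0.011, "y": 0.088, "z": 0.0205, "ax": 0, "ay": -0.306, "az": 0.533}, {"hand": 5, "x": 0.0115, "y": 0.108, "z": 0.0265, "ax": 0, "ay": -0.365, "az": 0.637}, {"hand": 5, "x": 0.0115, "y": 0.125, "z": 0.0315, "ax": 0, "ay": -0.413, "az": 0.72}, {"hand": 5, "x": 0.011, "y": 0.138, "z": 0.0355, "ax": 0, "ay": -0.4485, "az": 0.782}]}}

```text
t: 13.6
tool_pos: [0.5685, -0.1236, 0.4116]
orientation: [2.617, -0.173, -0.046]
force: [0.0, 0.1, -4.3]
opening: 0.0131
gripper_force: 30.0
```

```bash
python3 - <<'E'
from h import *
s=read_state();print(s['q'],s['tool_pos'],s['opening'],s['force'])
print(s['tool_pos']+R.from_rotvec(s['orientation']).apply([0,0,.176]))
def B(f,z): b=seat+f*fr; b[2]=z; return b
bars([(B(f,z),-98.4,-29.8) for f,z in((.11,.24),(.0,.24),(-.003,.24),(-.002,.193))])
img,d,W=wcloud(); I=img.astype(int); m=(I[...,2]-I[...,0]>50)&(np.linalg.norm(W-(s['tool_pos']+R.from_rotvec(s['orientation']).apply([0,0,.176])),axis=-1)<.04); q=W[m]
print(len(q),q.mean(0), q.min(0), q.max(0))
m=np.all((W>[.47,-.38,.17])&(W<[.6,-.28,.225]),-1); q=W[m];print(len(q),q.mean(0),q.max(0))
cv2.imwrite('pics/w6.png',img); np.save('w6.npy',W)
E
```

```text
[-0.13876977  0.09016418  1.5649406  -0.52099332  1.49419356  1.60667177] [ 0.5685078  -0.12359394  0.41159102] 0.01312235879687115 [ 0.02825536  0.10045057 -4.28107957]
[ 0.5570243  -0.21018356  0.25879584]
{'x': np.float64(0.0008), 'y': np.float64(-0.0081), 'z': np.float64(0.0171), 'ax': np.float64(-0.0008), 'ay': np.float64(-0.0073), 'az': np.float64(0.0129)}
{'x': np.float64(-0.0008), 'y': np.float64(0.0874), 'z': np.float64(0.0717), 'ax': np.float64(-0.0008), 'ay': np.float64(-0.0073), 'az': np.float64(0.0129)}
{'x': np.float64(-0.0008), 'y': np.float64(0.09), 'z': np.float64(0.0732), 'ax': np.float64(-0.0008), 'ay': np.float64(-0.0073), 'az': np.float64(0.0129)}
{'x': np.float64(-0.0008), 'y': np.float64(0.0658), 'z': np.float64(0.1135), 'ax': np.float64(-0.0008), 'ay': np.float64(-0.0073), 'az': np.float64(0.0129)}
1681 [ 0.56370643 -0.20975382  0.26306212] [ 0.54284093 -0.21807266  0.25615238] [ 0.58146563 -0.20283345  0.27308239]
1306 [ 0.54001962 -0.33815028  0.19601235] [ 0.58437226 -0.29905161  0.21409048]
```

View pics/w6.png

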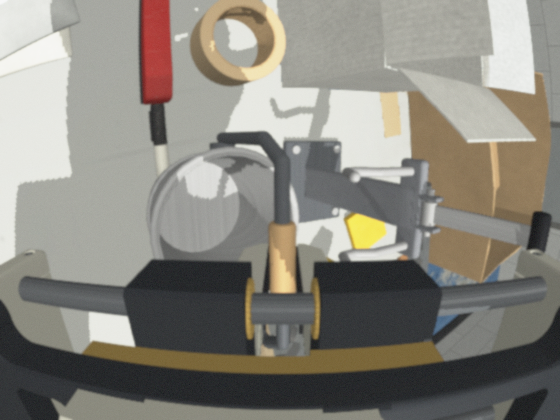

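>>> {"name": "carry_out", "arguments": {"targets": [{"hand": 5, "x": 0, "y": 0.0005, "z": 0.008, "ax": 0, "ay": -0.004, "az": 0.007}, {"hand": 5, "x": 0.0005, "y": 0.0035, "z": 0.019, "ax": 0, "ay": -0.007, "az": 0.013}, {"hand": 5, "x": 0.0005, "y": 0.0155, "z": 0.0305, "ax": 0, "ay": -0.007, "az": 0.013}, {"hand": 5, "x": 0, "y": 0.033, "z": 0.0405, "ax": 0, "ay": -0.007, "az": 0.013}, {"hand": 5, "x": 0, "y": 0.052, "z": 0.0515, "ax": 0, "ay": -0.007, "az": 0.013}, {"hand": 5, "x": -0.0005, "y": 0.07, "z": 0.062, "ax": 0, "ay": -0.007, "az": 0.013}, {"hand": 5, "x": -0.001, "y": 0.082, "z": 0.0685, "ax": 0, "ay": -0.007, "az": 0.013}, {"hand": 5, "x": -0.001, "y": 0.0875, "z": 0.072, "ax": 0, "ay": -0.007, "az": 0.013}]}}

```text
t: 14.65
tool_pos: [0.5512, -0.2343, 0.3937]
orientation: [2.615, -0.19, -0.05]
force: [0.5, 0.7, -4.8]
opening: 0.0134
gripper_force: 30.0
```

>>> {"name": "carry_out", "arguments": {"targets": [{"hand": 5, "x": 0, "y": 0, "z": 0, "ax": 0, "ay": 0, "az": 0}, {"hand": 5, "x": 0, "y": 0, "z": 0, "ax": 0, "ay": 0, "az": 0}]}}

```text
t: 14.9
tool_pos: [0.5517, -0.2327, 0.3934]
orientation: [2.616, -0.188, -0.05]
force: [-0.8, 0.4, -3.8]
opening: 0.013
gripper_force: 30.0
```

```bash
python3 - <<'E'
from h import *
s=read_state();print(s['q'],s['tool_pos'],s['opening'],s['force'])
b=s['tool_pos']+R.from_rotvec(s['orientation']).apply([0,0,.176]);print(b,(b-seat)@fr)
def B(f,z): b=seat+f*fr; b[2]=z; return b
bars([(B(f,z),-98.4,-29.8) for f,z in((0,.24),(-.0,.205),(-.0,.195),(0,.192))])
img,d,W=cloud('side'); np.save('s7.npy',W); I=img.astype(int)
m=(I[...,2]-I[...,0]>40)&np.all((W>[.49,-.36,.2])&(W<[.6,-.27,.27]),-1); q=W[m]; print(len(q),q.mean(0) if len(q) else '')
img2,d,W=wcloud();  I=img2.astype(int); m=(I[...,2]-I[...,0]>50)&(np.linalg.norm(W-b,axis=-1)<.04); q=W[m]; print(len(q),q.mean(0),q.min(0),q.max(0))
cv2.imwrite('pics/w7.png',np.hstack([cv2.resize(img[150:350,200:400],(380,380)),cv2.resize(img2,(420,380))]))
E
```

```text
[-0.32866691  0.10130537  1.58658281 -0.52055548  1.37714444  1.46825748] [ 0.55169367 -0.23272843  0.39338478] 0.013030678339502777 [-0.77697832  0.39290521 -3.82361886]
[ 0.53923725 -0.31923779  0.24062036] 0.001093434417973159
{'x': np.float64(0.0015), 'y': np.float64(0.0006), 'z': np.float64(0.0011), 'ax': np.float64(-0.0004), 'ay': np.float64(-0.0018), 'az': np.float64(0.0024)}
{'x': np.float64(0.0015), 'y': np.float64(-0.0168), 'z': np.float64(0.0315), 'ax': np.float64(-0.0004), 'ay': np.float64(-0.0018), 'az': np.float64(0.0024)}
{'x': np.float64(0.0015), 'y': np.float64(-0.0218), 'z': np.float64(0.0401), 'ax': np.float64(-0.0004), 'ay': np.float64(-0.0018), 'az': np.float64(0.0024)}
{'x': np.float64(0.0015), 'y': np.float64(-0.0233), 'z': np.float64(0.0427), 'ax': np.float64(-0.0004), 'ay': np.float64(-0.0018), 'az': np.float64(0.0024)}
23 [ 0.52657304 -0.32267157  0.24432978]
1719 [ 0.54607534 -0.31915204  0.24483112] [ 0.52430342 -0.33944069  0.23530046] [ 0.56380506 -0.31171149  0.25433491]
```

>>> {"name": "carry_out", "arguments": {"targets": [{"hand": 5, "x": 0, "y": -0.004, "z": 0.007, "ax": 0, "ay": -0.002, "az": 0.002}, {"hand": 5, "x": 0.001, "y": -0.009, "z": 0.016, "ax": 0, "ay": -0.002, "az": 0.002}, {"hand": 5, "x": 0.001, "y": -0.014, "z": 0.0255, "ax": 0, "ay": -0.002, "az": 0.002}, {"hand": 5, "x": 0.001, "y": -0.018, "z": 0.0335, "ax": 0, "ay": -0.002, "az": 0.002}, {"hand": 5, "x": 0.001, "y": -0.021, "z": 0.0385, "ax": 0, "ay": -0.002, "az": 0.002}, {"hand": 5, "x": 0.001, "y": -0.0225, "z": 0.0415, "ax": 0, "ay": -0.002, "az": 0.002}, {"hand": 5, "x": 0.001, "y": -0.0225, "z": 0.0415, "ax": 0, "ay": -0.002, "az": 0.002}]}}

```text
t: 15.88
tool_pos: [0.5525, -0.2345, 0.3465]
orientation: [2.615, -0.192, -0.051]
force: [0.3, 0.6, -4.8]
opening: 0.0131
gripper_force: 30.0
```

```bash
python3 - <<'E'
from h import *
s=read_state();print(s['tool_pos'],s['opening'],s['force'],s['wrist_torque'])
b=s['tool_pos']+R.from_rotvec(s['orientation']).apply([0,0,.176]);print(b,(b-seat)@fr)
E
```

```text
[ 0.55247299 -0.23450263  0.34649663] 0.013058126627767584 [ 0.34048633  0.58677042 -4.76208669] [ 6.19032254e-01 -5.56411172e-02  5.54188450e-04]
[ 0.53968609 -0.32103741  0.19377392] -0.0006213494066460117
```

>>> {"name": "carry_out", "arguments": {"targets": [{"hand": 5, "x": 0, "y": -0.001, "z": 0.0017, "ax": 0, "ay": 0, "az": 0}, {"hand": 5, "x": 0, "y": -0.002, "z": 0.0035, "ax": 0, "ay": 0, "az": 0}, {"hand": 5, "x": 0, "y": -0.002, "z": 0.0035, "ax": 0, "ay": 0, "az": 0}]}}

```text
t: 16.25
tool_pos: [0.5527, -0.2345, 0.3455]
orientation: [2.613, -0.194, -0.049]
force: [-7.6, 7.8, 13.0]
opening: 0.0131
gripper_force: 30.0
```

```bash
python3 - <<'E'
from h import *
s=read_state();print(s['tool_pos'],s['opening'],s['force'],s['wrist_torque'])
b=s['tool_pos']+R.from_rotvec(s['orientation']).apply([0,0,.176]);print(b,(b-seat)@fr)
E
```

```text
[ 0.55268842 -0.23447475  0.34549873] 0.013108209418786246 [-7.61539659  7.76700805 12.99555497] [ 0.32076561  1.3172931  -0.73723465]
[ 0.54014035 -0.3213179   0.19293133] -0.0008324776064788791
```

>>> {"name": "carry_out", "arguments": {"targets": [{"hand": 5, "x": 0, "y": 0.001, "z": -0.0017, "ax": 0, "ay": 0, "az": 0}, {"hand": 5, "x": 0, "y": 0.001, "z": -0.0017, "ax": 0, "ay": 0, "az": 0}, {"hand": 34, "x": 0, "y": 0.001, "z": -0.0017, "ax": 0, "ay": 0, "az": 0}, {"hand": 34, "x": 0, "y": 0.001, "z": -0.0017, "ax": 0, "ay": 0, "az": 0}, {"hand": 34, "x": 0, "y": 0.001, "z": -0.0017, "ax": 0, "ay": 0, "az": 0}, {"hand": 34, "x": 0, "y": 0.001, "z": -0.0017, "ax": 0, "ay": 0, "az": 0}, {"hand": 34, "x": 0, "y": 0.001, "z": -0.0017, "ax": 0, "ay": 0, "az": 0}, {"hand": 34, "x": 0, "y": 0.001, "z": -0.0017, "ax": 0, "ay": 0, "az": 0}]}}

```text
t: 17.25
tool_pos: [0.5524, -0.2345, 0.3442]
orientation: [2.616, -0.192, -0.052]
force: [-0.3, -0.4, 0.2]
opening: 0.0318
gripper_force: 0.0
```

```bash
python3 - <<'E'
from h import *
s=read_state();print(s['tool_pos'],s['opening'],s['force'],s['wrist_torque'])
b=s['tool_pos']+R.from_rotvec(s['orientation']).apply([0,0,.176])
img2,d,W=wcloud();  I=img2.astype(int); m=(I[...,2]-I[...,0]>50)&(np.linalg.norm(W-b,axis=-1)<.04); q=W[m]; print(len(q),q.mean(0),q.min(0),q.max(0))
R0=R.from_rotvec(s['orientation']); print((R0.inv().apply(q-s['tool_pos'])).mean(0),np.ptp(R0.inv().apply(q-s['tool_pos']),axis=0))
E
```

```text
[ 0.55238898 -0.2344892   0.344164  ] 0.03176667925199426 [-0.28775448 -0.40342893  0.19260011] [ 0.3079755  -0.06390277  0.0060876 ]
1726 [ 0.54672336 -0.32086429  0.19747458] [ 0.50033522 -0.32980966  0.1909471 ] [ 0.56481071 -0.31396354  0.20086251]
[0.00708334 0.00198739 0.17016586] [0.06375025 0.01310572 0.00883883]
```

>>> {"name": "carry_out", "arguments": {"targets": [{"hand": 34, "x": 0, "y": 0, "z": -0.012, "ax": 0, "ay": 0, "az": 0}, {"hand": 34, "x": 0, "y": 0, "z": -0.035, "ax": 0, "ay": 0, "az": 0}, {"hand": 34, "x": 0, "y": 0, "z": -0.07, "ax": 0, "ay": 0, "az": 0}, {"hand": 34, "x": 0, "y": 0, "z": -0.11, "ax": 0, "ay": 0, "az": 0}, {"hand": 60, "x": 0, "y": 0.02, "z": -0.15, "ax": 0, "ay": 0, "az": 0}, {"hand": 80, "x": 0, "y": 0.05, "z": -0.19, "ax": 0, "ay": 0, "az": 0}]}}

```text
t: 18.05
tool_pos: [0.5598, -0.1828, 0.5358]
orientation: [2.616, -0.19, -0.051]
force: [1.7, -0.2, -1.0]
opening: 0.0468
gripper_force: 0.0
```

```bash
python3 - <<'E'
from h import *
from scipy.spatial.transform import Slerp
s=read_state();print(s['q'],s['tool_pos'],s['opening'])
M=tool(-8.4); Ra=R.from_rotvec(s['orientation']); S=Slerp([0,1],R.concatenate([Ra,R.from_matrix(M)])); print('deg',np.degrees((Ra.inv()*R.from_matrix(M)).magnitude()))
p0=s['tool_pos']; p1=np.array([.5263,-.4148,.43+.167])
for k in np.linspace(0,1,13)[1:]:
    print(round(k,2),np.round(np.r_[Ra.inv().apply((p1-p0)*k),(Ra.inv()*S(k)).as_rotvec()],3))
for n in('scene','side'):
    img,d,W=cloud(n); I=img.astype(int)
    m=(I[...,2]-I[...,0]>40)&np.all((W>[.49,-.36,.17])&(W<[.6,-.27,.27]),-1); q=W[m]; print(n,'sleeve',len(q),q.mean(0) if len(q) else '')
    m=np.all((W>[.46,-.46,.24])&(W<[.6,-.36,.345]),-1); q=W[m]; b=q[img[m].max(1)<60]; print('kbar',len(b),np.median(b,0) if len(b) else '')
E
```

```text
[-0.24192534  0.05855397  1.37391039 -0.51843666  1.6434783   1.41811054] [ 0.55980928 -0.18280994  0.53575942] 0.046794901380664916
deg 93.70276464525277
0.08 [ 0.     0.019  0.005  0.034  0.034 -0.128]
0.17 [ 0.     0.039  0.011  0.068  0.068 -0.255]
0.25 [ 0.     0.058  0.016  0.102  0.102 -0.383]
0.33 [ 0.     0.078  0.021  0.136  0.136 -0.51 ]
0.42 [ 0.     0.097  0.026  0.17   0.17  -0.638]
0.5 [ 0.     0.117  0.032  0.204  0.204 -0.765]
0.58 [ 0.     0.136  0.037  0.237  0.238 -0.893]
0.67 [ 0.     0.156  0.042  0.271  0.271 -1.02 ]
0.75 [ 0.     0.175  0.047  0.305  0.305 -1.148]
0.83 [ 0.     0.195  0.053  0.339  0.339 -1.276]
0.92 [ 0.     0.214  0.058  0.373  0.373 -1.403]
1.0 [ 0.     0.234  0.063  0.407  0.407 -1.531]
scene sleeve 57 [ 0.54054487 -0.31966546  0.19871362]
kbar 0 
side sleeve 53 [ 0.53613188 -0.32663396  0.19703529]
kbar 50 [ 0.52430987 -0.41883377  0.33046341]
```

>>> {"name": "carry_out", "arguments": {"targets": [{"hand": 80, "x": 0, "y": 0.019, "z": 0.0, "ax": 0.034, "ay": 0.034, "az": -0.128}, {"hand": 80, "x": 0, "y": 0.039, "z": 0.0, "ax": 0.068, "ay": 0.068, "az": -0.255}, {"hand": 80, "x": 0, "y": 0.058, "z": 0.005, "ax": 0.102, "ay": 0.102, "az": -0.383}, {"hand": 80, "x": 0, "y": 0.078, "z": 0.01, "ax": 0.136, "ay": 0.136, "az": -0.51}, {"hand": 80, "x": 0, "y": 0.097, "z": 0.015, "ax": 0.17, "ay": 0.17, "az": -0.638}, {"hand": 80, "x": 0, "y": 0.117, "z": 0.02, "ax": 0.204, "ay": 0.204, "az": -0.765}, {"hand": 80, "x": 0, "y": 0.136, "z": 0.025, "ax": 0.238, "ay": 0.238, "az": -0.893}, {"hand": 80, "x": 0, "y": 0.156, "z": 0.03, "ax": 0.271, "ay": 0.271, "az": -1.02}]}}

```text
t: 19.15
tool_pos: [0.5378, -0.3328, 0.5858]
orientation: [2.649, 1.304, -0.021]
force: [-0.9, 0.7, 0.3]
opening: 0.0744
gripper_force: 0.0
```

```bash
python3 - <<'E'
from h import *
s=read_state();print(s['q'],s['tool_pos'],s['opening'])
rows([([.5263,-.4155,.42],tool(-8.4))],s)
E
```

```text
[-0.60385545  0.14176813  1.15533441 -0.10452435  1.68533619  0.03184547] [ 0.53775414 -0.33284471  0.58582847] 0.07442962718337492
{'x': np.float64(-0.0719), 'y': np.float64(0.0404), 'z': np.float64(0.0125), 'ax': np.float64(0.1352), 'ay': np.float64(0.1354), 'az': np.float64(-0.5078)}
```

>>> {"name": "carry_out", "arguments": {"targets": [{"hand": 80, "x": -0.018, "y": 0.01, "z": 0.0, "ax": 0.034, "ay": 0.034, "az": -0.127}, {"hand": 80, "x": -0.036, "y": 0.02, "z": 0.0, "ax": 0.068, "ay": 0.068, "az": -0.254}, {"hand": 80, "x": -0.054, "y": 0.03, "z": 0.004, "ax": 0.102, "ay": 0.102, "az": -0.381}, {"hand": 80, "x": -0.072, "y": 0.0405, "z": 0.0125, "ax": 0.135, "ay": 0.135, "az": -0.508}, {"hand": 80, "x": -0.072, "y": 0.0405, "z": 0.0125, "ax": 0.135, "ay": 0.135, "az": -0.508}, {"hand": 80, "x": -0.072, "y": 0.0405, "z": 0.0125, "ax": 0.135, "ay": 0.135, "az": -0.508}]}}

```text
t: 19.9
tool_pos: [0.5264, -0.4147, 0.5869]
orientation: [2.383, 2.043, -0.001]
force: [-0.1, 0.2, 0.2]
opening: 0.0743
gripper_force: 0.0
```

```bash
python3 - <<'E'
from h import *
s=read_state();print(s['q'],s['tool_pos'],s['opening'])
rows([([.5263,-.4150,.332],tool(-8.4))],s)
img,d,W=wcloud(); I=img.astype(int)
m=np.all((W>[.46,-.46,.3])&(W<[.6,-.38,.345]),-1)&(I.max(-1)<60); q=W[m]; print(len(q), np.median(q,0) if len(q) else '', q.min(0),q.max(0))
E
```

```text
[-7.43480213e-01  3.37686168e-01  9.19998849e-01 -9.68724893e-04
  1.88150155e+00 -5.90226703e-01] [ 0.52641843 -0.41472301  0.58685162] 0.07433817645958206
{'x': np.float64(-0.0001), 'y': np.float64(-0.0002), 'z': np.float64(0.0879), 'ax': np.float64(0.0015), 'ay': np.float64(0.0021), 'az': np.float64(-0.0069)}
840 [ 0.52793181 -0.40834269  0.33346162] [ 0.50752767 -0.41890753  0.32748247] [ 0.5482225  -0.40071528  0.33690859]
```

>>> {"name": "carry_out", "arguments": {"targets": [{"hand": 80, "x": 0.001, "y": 0.0005, "z": 0.03, "ax": 0.0015, "ay": 0.002, "az": 0}, {"hand": 80, "x": 0.001, "y": 0.0005, "z": 0.06, "ax": 0.0015, "ay": 0.002, "az": 0}, {"hand": 80, "x": 0.001, "y": 0.0005, "z": 0.088, "ax": 0.0015, "ay": 0.002, "az": 0}, {"hand": 80, "x": 0.001, "y": 0.0005, "z": 0.088, "ax": 0.0015, "ay": 0.002, "az": 0}, {"hand": 35, "x": 0.001, "y": 0.0005, "z": 0.088, "ax": 0.0015, "ay": 0.002, "az": 0}, {"hand": 35, "x": 0.001, "y": 0.0005, "z": 0.088, "ax": 0.0015, "ay": 0.002, "az": 0}, {"hand": 35, "x": 0.001, "y": 0.0005, "z": 0.088, "ax": 0.0015, "ay": 0.002, "az": 0}, {"hand": 35, "x": 0.001, "y": 0.0005, "z": 0.088, "ax": 0.0015, "ay": 0.002, "az": 0}], "newtons": 10}}

```text
t: 20.95
tool_pos: [0.5268, -0.4147, 0.4997]
orientation: [2.382, 2.047, -0.0]
force: [-0.4, 0.0, 3.1]
opening: 0.0439
gripper_force: 10.0
```

```bash
python3 - <<'E'
from h import *
s=read_state();print(s['tool_pos'],s['opening'],s['force'],s['gripper_force'])
T=1.767
for t in np.linspace(T,0,13)[1:]: print(round(t,2),np.round([.11*(np.cos(t)-np.cos(T)),-.11*(np.sin(t)-np.sin(T))],4))
E
```

```text
[ 0.52683109 -0.41474471  0.49971707] 0.043923287008157175 [-0.41751768  0.04844962  3.09848174] 9.998500049114227
1.62 [ 0.0161 -0.002 ]
1.47 [ 0.0322 -0.0016]
1.33 [0.0482 0.0012]
1.18 [0.0635 0.0063]
1.03 [0.078  0.0135]
0.88 [0.0912 0.0229]
0.74 [0.103 0.034]
0.59 [0.1129 0.0468]
0.44 [0.1209 0.0609]
0.29 [0.1267 0.076 ]
0.15 [0.1303 0.0918]
0.0 [0.1314 0.1079]
```

>>> {"name": "carry_out", "arguments": {"targets": [{"hand": 35, "x": 0.016, "y": 0, "z": -0.002, "ax": 0, "ay": 0, "az": 0}, {"hand": 35, "x": 0.032, "y": 0, "z": -0.0015, "ax": 0, "ay": 0, "az": 0}, {"hand": 35, "x": 0.048, "y": 0, "z": 0.001, "ax": 0, "ay": 0, "az": 0}, {"hand": 35, "x": 0.0635, "y": 0, "z": 0.0065, "ax": 0, "ay": 0, "az": 0}, {"hand": 35, "x": 0.078, "y": 0, "z": 0.0135, "ax": 0, "ay": 0, "az": 0}, {"hand": 35, "x": 0.091, "y": 0, "z": 0.023, "ax": 0, "ay": 0, "az": 0}, {"hand": 35, "x": 0.103, "y": 0, "z": 0.034, "ax": 0, "ay": 0, "az": 0}, {"hand": 35, "x": 0.113, "y": 0, "z": 0.047, "ax": 0, "ay": 0, "az": 0}]}}

```text
t: 21.95
tool_pos: [0.5432, -0.3014, 0.4507]
orientation: [-2.38, -2.046, 0.003]
force: [-7.6, -0.6, -0.1]
opening: 0.0439
gripper_force: 10.0
```

>>> {"name": "carry_out", "arguments": {"targets": [{"hand": 35, "x": 0.008, "y": 0, "z": 0.014, "ax": 0, "ay": 0, "az": 0}, {"hand": 35, "x": 0.014, "y": 0, "z": 0.029, "ax": 0, "ay": 0, "az": 0}, {"hand": 35, "x": 0.0175, "y": 0, "z": 0.045, "ax": 0, "ay": 0, "az": 0}, {"hand": 35, "x": 0.0185, "y": 0, "z": 0.061, "ax": 0, "ay": 0, "az": 0}, {"hand": 35, "x": 0.0185, "y": 0, "z": 0.062, "ax": 0, "ay": 0, "az": 0}, {"hand": 35, "x": 0.0185, "y": 0, "z": 0.062, "ax": 0, "ay": 0, "az": 0}]}}

```text
t: 22.7
tool_pos: [0.5458, -0.283, 0.3879]
orientation: [-2.378, -2.045, 0.002]
force: [-6.3, 2.0, -2.0]
opening: 0.044
gripper_force: 10.0
```

```bash
python3 - <<'E'
from h import *
s=read_state();print(s['tool_pos'],s['opening'],s['force'],s['gripper_force'])
img,d,W=wcloud(); I=img.astype(int)
m=np.all((W>[.5,-.34,.19])&(W<[.6,-.25,.26]),-1)&(I.max(-1)<50); q=W[m]; print(len(q),q.mean(0),q.min(0),q.max(0))
E
```

```text
[ 0.54583563 -0.28299436  0.38790371] 0.04399903351175912 [-6.30598425  1.95730626 -2.01965098] 10.001131296157837
2943 [ 0.54435385 -0.2819627   0.22561763] [ 0.52214438 -0.29543448  0.20469949] [ 0.56895756 -0.27208549  0.25884465]
```

>>> {"name": "carry_out", "arguments": {"targets": [{"hand": 35, "x": 0, "y": 0, "z": 0.002, "ax": 0, "ay": 0, "az": 0}, {"hand": 35, "x": 0, "y": 0, "z": 0.002, "ax": 0, "ay": 0, "az": 0}, {"hand": 75, "x": 0, "y": 0, "z": 0, "ax": 0, "ay": 0, "az": 0}, {"hand": 75, "x": 0, "y": 0, "z": 0, "ax": 0, "ay": 0, "az": 0}, {"hand": 75, "x": 0, "y": 0, "z": 0, "ax": 0, "ay": 0, "az": 0}, {"hand": 75, "x": 0, "y": 0, "z": -0.03, "ax": 0, "ay": 0, "az": 0}, {"hand": 75, "x": 0.01, "y": 0, "z": -0.07, "ax": 0, "ay": 0, "az": 0}, {"hand": 75, "x": 0.03, "y": 0, "z": -0.11, "ax": 0, "ay": 0, "az": 0}]}}

```text
t: 23.75
tool_pos: [0.551, -0.2551, 0.5005]
orientation: [-2.383, -2.045, 0.001]
force: [0.3, -0.2, 1.1]
opening: 0.0695
gripper_force: 0.0
```

>>> {"name": "carry_out", "arguments": {"targets": [{"hand": 75, "x": 0, "y": 0, "z": 0, "ax": 0, "ay": 0, "az": 0}, {"hand": 75, "x": 0, "y": 0, "z": 0, "ax": 0, "ay": 0, "az": 0}, {"hand": 75, "x": 0, "y": 0, "z": 0, "ax": 0, "ay": 0, "az": 0}, {"hand": 75, "x": 0, "y": 0, "z": 0, "ax": 0, "ay": 0, "az": 0}]}}

```text
t: 24.25
tool_pos: [0.551, -0.2552, 0.4982]
orientation: [-2.381, -2.045, 0.002]
force: [-0.2, -0.0, 0.3]
opening: 0.0698
gripper_force: 0.0
```

```bash
python3 - <<'E'
from h import *
img2,d,W=wcloud(); I=img2.astype(int)
m=np.all((W>[.5,-.34,.19])&(W<[.6,-.25,.29]),-1)&(I.max(-1)<50); q=W[m]; print(len(q),q.mean(0),q.min(0),q.max(0))
for n in('scene','side'):
    img,d,W=cloud(n); I=img.astype(int)
    m=(I[...,2]-I[...,0]>40)&np.all((W>[.49,-.36,.17])&(W<[.6,-.27,.27]),-1); q=W[m]; print(n,'sleeve',len(q),q.mean(0) if len(q) else '')
cv2.imwrite('pics/f.png',np.hstack([cv2.resize(img[150:350,200:400],(380,380)),cv2.resize(img2,(420,380))]))
print(read_state()['force'],read_state()['t'])
E
```

```text
252 [ 0.54795997 -0.2802835   0.2227788 ] [ 0.5256854  -0.29061908  0.21889079] [ 0.5650248  -0.27539581  0.22725864]
scene sleeve 31 [ 0.53019601 -0.31769224  0.19898192]
side sleeve 33 [ 0.5293458  -0.32621019  0.19684303]
[-0.18813881  0.39758822  0.32372791] 24.4
```

View pics/f.png

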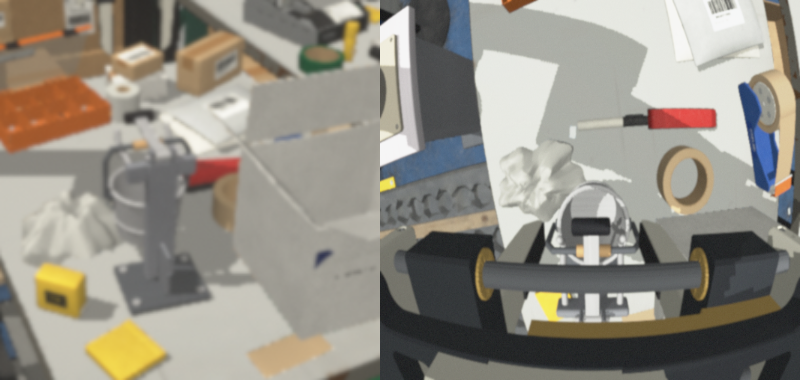

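The last picture shows the pail hanging on both hooks and the keeper bar down over it, at wrist pixel (590,225). The bar's top is at z = 0.227 m, so the lever angle is about 0.

```bash
python3 -c "
from plant import robot
print(robot.close_job())"
```

```text
the job is handed in; nothing more can be done
None
```

The pail hangs by its bail on both hooks, the keeper lever is fully down, the gripper is clear, and the job is handed in at about 24 s; no verdict was returned.

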